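# Put the assay kit back in its holders

## Robot

A 6-joint arm with a two-finger parallel gripper is mounted at the origin on the work surface; the furniture and walls round the work are solid. World frame = base frame: x ahead of the robot, y to its left, z up, the work surface at z = 0. Lengths are in m, angles in rad, forces in N, time in s.
With the tool pointing down it reaches from about 0.4 to 0.825 m from the base axis. Payload 7 kg.
Tool frame: the origin (TCP) lies between the finger pads; the fingertips stand arm.nose_length ahead of it and the grasp point (between the pads) is the TCP (arm.nose_length is the distance from the TCP to the fingertips, in m); x points along the fingers, z is the direction in which the jaws open and shut, and the axes are right-handed (so a half turn about x gives the same grasp; the last joint's range is limited). The gripper opens to 88 mm and grips with 3 to 60 N. Pads are 19 mm wide; open, the fingers measure 130 mm over their backs; the gripper's body (78 mm by 193 mm) begins 47 mm behind the grasp point.
Start: joints at [0.288, 0.359, 0.012, 0, -1.224, -0.288], TCP at [0.675, -0, 0.246] pointing down, gripper open.
Joint ranges: [-3.07, 3.07], [-1.43, 2.12], [-1.02, 1.25], [-3.03, 1.67], [-3.05, -0], [-3.03, 3.03]. Speed limits (rad/s): [2.39, 2.39, 3.01, 3.14, 3.14, 3.14].

## Interface

Orientations are given as [roll, pitch, yaw] about the fixed x, y, z axes, in that order (R = Rz(yaw) Ry(pitch) Rx(roll)).
In Python, from station import arm, viewer, spotter gives the robot as it stands.
- The arm moves only by the shell command python3 -m handwheel 'ROWS' [FORCE]. ROWS is a JSON object of lists of equal length, an entry for each row: "gripper": the gripper command: -1 is shut, 1 is fully open, values between are in proportion; "travel": the shift along the world's x, y, z each as a share of 500 mm, from -1 to 1, a list of three; "spin": the turn about the world's z as a share of 45 degrees, from -1 to 1. A call has 1 to 20 rows; each row is the pose to reach, as a shift and turn from the pose commanded when the call began; what a row does not reach only later rows make up. A row lasts 1/10 s, in which the tool goes at most 50 mm and 8.59 degrees, less where a joint would pass 70% of its speed; a pose out of reach is approached as far as the arm can. A call with a number of a shift or a turn outside -1 to 1 is refused whole. A call with a gripper value outside its range is refused whole. The fingers move at their own pace and stop on an object; FORCE is the grip in N (left out, the last holds). Time passes only in rows, so rows that repeat a pose let the fingers close. It gives the time, the measured TCP pose, the force and the opening at its end, in the units of the state.
- arm.get_state(): the state, without advancing time (a new reading comes with each control period).
- viewer.grab_frame(name): name is "scene" or "side" or "wrist"; returns a dict with "pixels" (384x512x3 uint8, blue, green, red), "fx", "fy", "cx", "cy" (pixels), "eye" and "attitude" of the camera in the world. Camera axes: x right, y down, z forward; pixel columns grow to the right and rows downward; lengths in m; the calibration is good to about 2 mm. A picture is of the moment at which its call begins. There is no depth.
- arm.job_done(): hands the job in, once; it reports no verdict.
Trained networks look in the newest picture that a camera, given by its name, has taken for a name from the list of things; names that differ only in an ending like _2 or _b are one class to them, and where a whole thing is asked for, a point or a joint stands for the part that bears it (a point fixed in the world has none). Each returns a list of dicts, best first, with "conf" (0 to 1); they miss things now and then, are a little off and sometimes report something else, mostly with a low value. They report only what shows in the picture. A call takes as long as a camera call.
- spotter.spot_in(camera, label): "rect" ([left, top, right, bottom] in pixels, round what is visible of it).
- spotter.tip_of(camera, label): "at" ([column, row] in pixels: a listed point, or the origin of a listed thing).
The state is a dict: "t": time; "q": joint angles; "qd": joint speeds; "joint_efforts": joint torques, N m; "eef_pos": TCP position; "ee_rot": TCP orientation; "force": force on the tool from outside, world axes, zero at the start; "moment": the same for the moment, N m; "width": finger opening in m.
Only numpy, scipy, OpenCV 4.12 (cv2) and the standard library are available. Lean on these libraries where they do the work, as an engineer would, in place of code of your own. Each camera call takes 0.05 s, during which the arm holds its last target.

## Task

The assay is finished: put the five things lying mixed on the bench back where each belongs. The two check weights stand in the pale wooden block, the larger in the wide well and the smaller in the narrow one; in the analyser's grey dock the spare battery goes in the rectangular bay and the reference puck in the round seat; the touchstone goes in the recess of its dark wooden stand. Everything must sit right down in its seat, same side up as now, and the mug and the label roll stay where they are.

Things in the scene. Friction and masses are not known exactly. Their poses are not given: they have to be found in the camera images.
- weight_large_center (a point): the larger check weight: grey steel, upright, 62 high. Body a cylinder of diameter 38 up to 47, above it a narrow neck and a knob of diameter 22. About 0.5 kg. The point is on its axis, 31 above its underside; z is up (mm).
- weight_small_center (a point): the smaller check weight: brass-coloured, same shape, upright, 46 high. Body a cylinder of diameter 29 up to 35, above it a knob of diameter 18. About 0.2 kg. The point is on its axis, 23 above its underside; z is up (mm).
- puck_center (a point): the analyser's reference puck: a flat black disc of diameter 40, 12 thick, with a bright metal face on top, lying flat, 70 g. The point is at its centre, 6 above its underside; z is up (mm).
- battery_center (a point): the analyser's spare battery: a black block with a yellow and a light grey patch on top, lying flat: 44 along its x, 87 along its y (long side), 22 high, about 0.2 kg. The point is at its centre, 11 above its underside; z is up (mm).
- stone_center (a point): the touchstone: a plain black slab with a few thin gold streaks on top, lying flat: 42 along its x, 95 along its y (long side), 16 high, 0.21 kg. The point is at its centre, 8 above its underside; z is up (mm).
- weight_block: the weights' block: pale wood, fixed, 84 (its x) by 170 (its y), 22 high, with two round tapered wells 16 deep (floor 6 above the bench). Wide well for the larger weight at x 0, y -42: 56 across at the mouth, 44 at the floor. Narrow well for the smaller weight at x 0, y +43: 46 at the mouth, 34 at the floor. Origin: centre of its underside; z up (mm).
- dock: the analyser's dock: flat grey plastic base with a black lamp strip, fixed, 124 (its x) by 178 (its y), 14 high. Battery bay at x 0, y +45, long side along x: 103 by 60 at the mouth, 93 by 50 at the floor, 8 deep (floor 6 above the bench). Round puck seat at x 0, y -50: 56 across at the mouth, 48 at the floor, 5 deep (floor 9 above the bench). Origin: centre of its underside; z up (mm).
- stone_stand: the touchstone's stand: a dark wooden plate, 135 (its x) by 82 (its y), 12 high, fixed, with one rectangular felt-floored recess in its middle, long side along its x: 111 by 58 at the mouth, tapering to 101 by 48 at the floor, 7 deep (floor 5 above the bench). Origin: centre of its underside; z is up (mm).
- mug: bystander, to be left alone: a white mug, 92 across, 95 high, standing to the right of the work. Origin: at the middle of its underside (mm).
- label_roll: bystander, to be left alone: a roll of blank white labels on a brown core, 84 across, 41 high, lying flat to the left of the work. Origin: at the middle of its underside (mm).

How it is judged:
At the end, for the whole second after the job is handed in: Each thing rests in its own seat: its centre within 8 mm of the seat's centre along both of the holder's axes, its height within 3 mm of fully down, tilted under 0.12 rad (7 degrees) and the same side up as at the start (x of weight_large_center in the frame of weight_block between -0.008 and 0.008 m and y of weight_large_center in the frame of weight_block between -0.05 and -0.034 m and z of weight_large_center in the frame of weight_block between 0.034 and 0.04 m and angle between each of weight_large_center, weight_small_center, puck_center, battery_center, stone_center's own z axis and vertical below 0.12 rad and x of weight_small_center in the frame of weight_block between -0.008 and 0.008 m and y of weight_small_center in the frame of weight_block between 0.035 and 0.051 m and z of weight_small_center in the frame of weight_block between 0.026 and 0.032 m and x of puck_center in the frame of dock between -0.008 and 0.008 m and y of puck_center in the frame of dock between -0.058 and -0.042 m and z of puck_center in the frame of dock between 0.012 and 0.018 m and x of battery_center in the frame of dock between -0.008 and 0.008 m and y of battery_center in the frame of dock between 0.037 and 0.053 m and z of battery_center in the frame of dock between 0.014 and 0.02 m and x of stone_center in the frame of stone_stand between -0.008 and 0.008 m and y of stone_center in the frame of stone_stand between -0.008 and 0.008 m and z of stone_center in the frame of stone_stand between 0.01 and 0.016 m); the robot touches nothing.
It fails at once if the mug is moved more than 30 mm or tipped (distance of mug from where it was at the start of the episode above 0.03 m or angle between mug's own z axis and vertical above 0.3 rad).
It fails at once if the label roll is moved more than 30 mm (distance of label_roll from where it was at the start of the episode above 0.03 m).
It also fails if it takes over 128 s, if anything falls off the work surface, if the arm or the gripper's body presses on something with over 40 N, if the wrist force passes 120 N, or if a joint passes its speed limit or range.

## Working session

There is one attempt and no reset: what is moved stays moved. The work goes in short steps, Python scripts to look and compute and a shell command to move; the robot and the scene stay as the last step left them, time stands still between calls to the robot, and variables do not carry over. Pictures are saved under pics/ and viewed, and the job is handed in when it is done.

```bash
mkdir -p pics; ls
cat > h.py <<'E'
import numpy as np, cv2
from scipy.spatial.transform import Rotation as Ro
from station import arm, viewer, spotter
def att(f):
    a=np.array(f["attitude"],float)
    if a.shape==(3,3): return a
    if a.size==3: return Ro.from_euler('xyz',a).as_matrix()
    return Ro.from_quat(a).as_matrix()
def ray(f,p,z):
    d=att(f)@np.array([(p[0]-f["cx"])/f["fx"],(p[1]-f["cy"])/f["fy"],1])
    e=np.array(f["eye"]); return e+d*(z-e[2])/d[2]
def proj(f,P):
    c=att(f).T@(np.array(P)-np.array(f["eye"])); return np.array([f["fx"]*c[0]/c[2]+f["cx"],f["fy"]*c[1]/c[2]+f["cy"]])
E
python3 - <<'E'
from h import *
s=arm.get_state(); print(s, arm.nose_length)
for n in ["scene","side","wrist"]:
    f=viewer.grab_frame(n); cv2.imwrite(f"pics/a_{n}.png",f["pixels"]); print(n,{k:v for k,v in f.items() if k!="pixels"})
    Z=dict(weight_large_center=.031,weight_small_center=.023,puck_center=.006,battery_center=.011,stone_center=.008,weight_block=0,dock=0,stone_stand=0,mug=0,label_roll=0)
    for l,z in Z.items():
        r=spotter.tip_of(n,l)
        print(l,[(np.round(x["at"]),round(x["conf"],2),np.round(ray(f,x["at"],z)[:2],3)) for x in r[:2]])
E
```

```text
pics
{'t': 0.0, 'q': array([ 2.88084890e-01,  3.59374295e-01,  1.10542313e-02, -3.58551897e-04,
       -1.22411659e+00, -2.88085678e-01]), 'qd': array([-7.90349903e-04, -7.18282721e-04,  7.11770183e-05, -3.29380996e-04,
        9.70437890e-05,  7.01438454e-05]), 'joint_efforts': array([-8.00930356e-04, -5.82726967e+01,  2.93058443e+01,  6.99745238e+00,
        6.93249181e-03, -2.06530804e-04]), 'eef_pos': array([ 6.74530597e-01, -3.50431407e-05,  2.44627288e-01]), 'ee_rot': array([ 0.0854486 ,  1.56912172, -3.05626695]), 'force': array([-0.03198394,  0.68905668,  0.45046568]), 'moment': array([-0.00333166,  0.03573397,  0.02726021]), 'width': 0.08739288765640987} 0.019
scene {'fx': 492.5398858093919, 'fy': 492.5398858093919, 'cx': 251.78808605105644, 'cy': 194.1772587356147, 'eye': array([-0.18784676, -1.41942003,  0.83806324]), 'attitude': array([-2.05359115,  0.00377214, -0.45960376])}
weight_large_center [(array([243., 233.]), 0.48, array([ 0.355, -0.259])), (array([245., 213.]), 0.18, array([ 0.415, -0.146]))]
weight_small_center [(array([307., 231.]), 0.7, array([ 0.545, -0.322]
[... 1359 characters left out ...]
), 0.97, array([0.632, 0.009]))]
mug [(array([305., 346.]), 0.85, array([ 0.41 , -0.524]))]
label_roll [(array([193., 143.]), 0.93, array([0.404, 0.405]))]
wrist {'fx': 280.9333882389346, 'fy': 280.9333882389346, 'cx': 253.96297409591534, 'cy': 194.00443923290797, 'eye': array([ 0.67610421, -0.07428758,  0.38409331]), 'attitude': array([ 2.85935566e+00,  5.36799012e-04, -3.14058611e+00])}
weight_large_center []
weight_small_center [(array([470.,  46.]), 0.91, array([ 0.426, -0.149]))]
puck_center [(array([419., 166.]), 0.79, array([ 0.452, -0.005]))]
battery_center []
stone_center []
weight_block []
dock []
stone_stand [(array([284., 178.]), 0.95, array([0.634, 0.014]))]
mug []
label_roll []
```

View pics/a_scene.png

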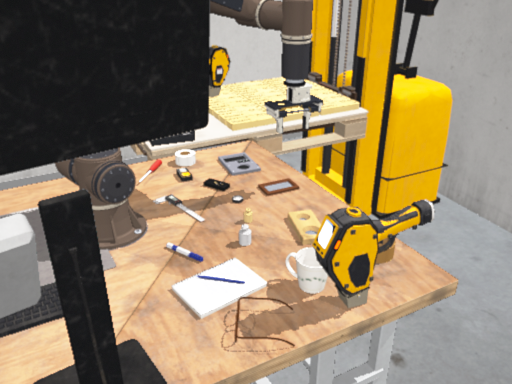

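View pics/a_side.png

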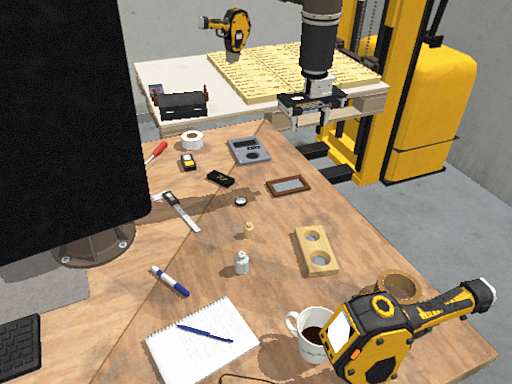

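View pics/a_wrist.png

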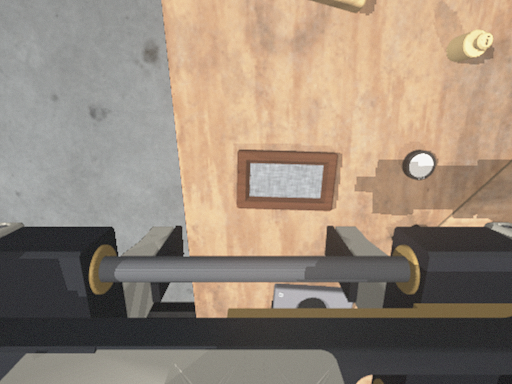

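The scene is clear: weights centre-right, puck in the middle, stone and battery to the left, and three holders beyond them. I'll look from above the left side with the wrist camera.

```bash
python3 -m handwheel '{"gripper":[1,1,1,1,1,1,1,1,1,1],"travel":[[-0.4,0.4,0.1],[-0.4,0.4,0.1],[-0.4,0.4,0.1],[-0.4,0.4,0.1],[-0.4,0.4,0.1],[-0.4,0.4,0.1],[-0.4,0.4,0.1],[-0.4,0.4,0.1],[-0.4,0.4,0.1],[-0.4,0.4,0.1]],"spin":[0,0,0,0,0,0,0,0,0,0]}'
cat > look.py <<'E'
import sys
from h import *
tag=sys.argv[1]
f=viewer.grab_frame("wrist"); cv2.imwrite(f"pics/{tag}.png",f["pixels"]); np.save(f"pics/{tag}.npy",{k:v for k,v in f.items()},allow_pickle=True)
Z=dict(weight_large_center=.031,weight_small_center=.023,puck_center=.006,battery_center=.011,stone_center=.008,weight_block=0,dock=0,stone_stand=0)
for l,z in Z.items():
    r=spotter.tip_of("wrist",l)
    if r: print(l,[(np.round(x["at"]),round(x["conf"],2),np.round(ray(f,x["at"],z)[:2],4)) for x in r[:2]])
s=arm.get_state(); R=Ro.from_euler('xyz',s["ee_rot"]).as_matrix()
print("t",round(s["t"],2),"pos",np.round(s["eef_pos"],4),"jaw axis deg",round(np.degrees(np.arctan2(R[1,2],R[0,2])),1),"q",np.round(s["q"],2),"w",s["width"],"F",np.round(s["force"],1))
E
python3 look.py b1
```

```text
t: 2.65
eef_pos: [0.4755, 0.1992, 0.2951]
ee_rot: [0.806, 1.57, -2.337]
force: [-0.4, 0.6, -0.3]
width: 0.0876
puck_center [(array([271.,   9.]), 0.76, array([ 0.4542, -0.0078]))]
battery_center [(array([335., 202.]), 0.67, array([0.3489, 0.2605]))]
stone_center [(array([284., 116.]), 0.87, array([0.4323, 0.129 ]))]
stone_stand [(array([142.,  30.]), 0.85, array([0.63  , 0.0154]))]
t 3.1 pos [0.4751 0.1999 0.2955] jaw axis deg 180.0 q [ 0.78  0.06 -0.25 -0.   -1.25 -0.78] w 0.08753158930182754 F [-0.1 -0.  -0. ]
```

View pics/b1.png

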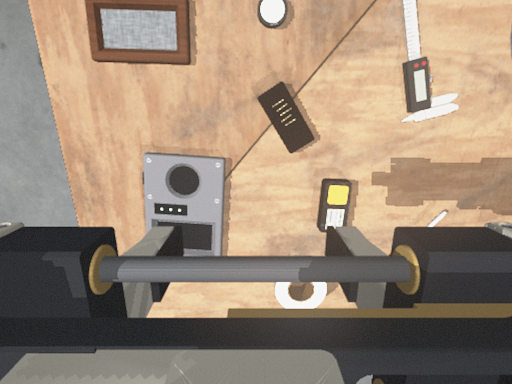

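View shows the stone at (285,117), the battery at (335,205), and the dock at (185,205), partly hidden by the gripper. One more view from further left.

```bash
python3 -m handwheel '{"gripper":[1,1,1,1,1],"travel":[[0,0.24,0],[0,0.24,0],[0,0.24,0],[0,0.24,0],[0,0.24,0]],"spin":[0,0,0,0,0]}'
python3 look.py b2
python3 - <<'E'
import cv2
im=cv2.imread('pics/b2.png'); cv2.imwrite('pics/b2z.png',cv2.resize(im[30:230,130:390],None,fx=3,fy=3,interpolation=cv2.INTER_CUBIC)[:, :780])
E
```

```text
t: 3.6
eef_pos: [0.4747, 0.3202, 0.2951]
ee_rot: [0.929, 1.57, -2.212]
force: [-0.7, 0.0, -0.2]
width: 0.0876
battery_center [(array([341., 123.]), 0.69, array([0.3493, 0.2601]))]
stone_center [(array([286.,  24.]), 0.77, array([0.4332, 0.1316]))]
dock [(array([176., 134.]), 0.85, array([0.5944, 0.2771]))]
t 4.05 pos [0.4751 0.3196 0.2958] jaw axis deg 180.0 q [ 0.93  0.16 -0.14  0.   -1.27 -0.93] w 0.08781020920360479 F [-0.6  0.3 -0.3]
```

View pics/b2z.png

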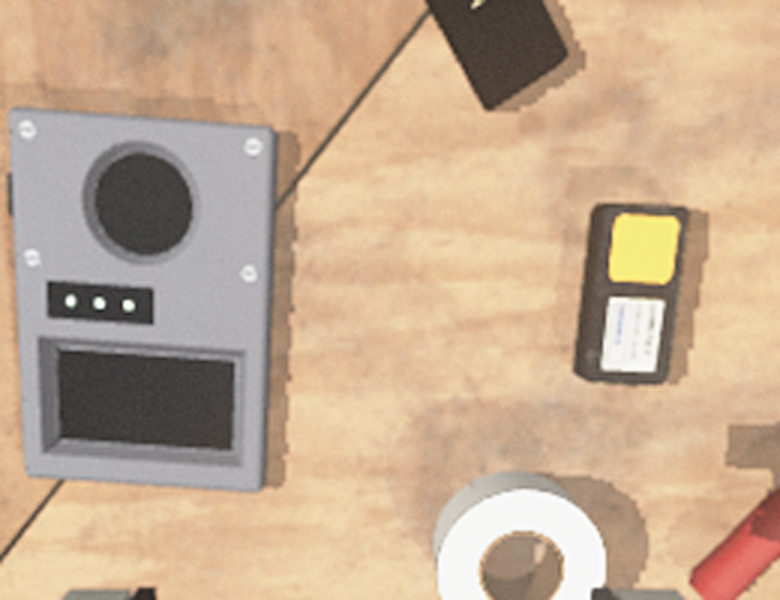

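```bash
cat > fit.py <<'E'
from h import *
from scipy.optimize import minimize
def load(tag): return np.load(f"pics/{tag}.npy",allow_pickle=True).item()
def segm(f,kind,c):
    hsv=cv2.cvtColor(cv2.GaussianBlur(f["pixels"],(3,3),0),cv2.COLOR_BGR2HSV).astype(int); H,S,V=hsv[...,0],hsv[...,1],hsv[...,2]
    if kind=="black": m=V<75
    if kind=="grey": m=(S<55)&(V>60)&(V<190)|(V<60)
    if kind=="brown": m=(V<125)&(S>90)
    m=m.astype(np.uint8)
    m=cv2.morphologyEx(m,cv2.MORPH_OPEN,np.ones((3,3),np.uint8))
    n,l,st,ce=cv2.connectedComponentsWithStats(m)
    best=min([i for i in range(1,n) if st[i,4]>60],key=lambda i:max(0,max(st[i,0]-c[0],c[0]-st[i,0]-st[i,2]))+max(0,max(st[i,1]-c[1],c[1]-st[i,1]-st[i,3]))+.01*np.hypot(*(ce[i]-c)))
    cs,_=cv2.findContours((l==best).astype(np.uint8),cv2.RETR_EXTERNAL,cv2.CHAIN_APPROX_NONE)
    h=cv2.convexHull(max(cs,key=cv2.contourArea)); o=np.zeros(m.shape,np.uint8); cv2.fillConvexPoly(o,h,1); return o,st[best]
def sil(f,x,y,a,dims,up=4,z0=0):
    w,d,h=dims; c,s=np.cos(a),np.sin(a); P=[]
    for u in(-w/2,w/2):
        for v in(-d/2,d/2):
            for z in(z0,z0+h): P.append(proj(f,[x+c*u-s*v,y+s*u+c*v,z]))
    h=cv2.convexHull(np.array(P,np.float32)); o=np.zeros((384*up,512*up),np.uint8)
    cv2.fillConvexPoly(o,np.round(((h+.5)*up-.5)*16).astype(np.int32),1,shift=4); return cv2.resize(o.astype(np.float32),(512,384),interpolation=cv2.INTER_AREA)
def fit(f,kind,c,dims,x0,out=None,z0=0):
    m,st=segm(f,kind,c)
    best=None
    for a0 in x0[2]:
        r=minimize(lambda p:np.abs(sil(f,*p,dims,2,z0)-m).sum(),[x0[0],x0[1],a0],method="Nelder-Mead",options=dict(initial_simplex=[[x0[0],x0[1],a0],[x0[0]+.01,x0[1],a0],[x0[0],x0[1]+.01,a0],[x0[0],x0[1],a0+.15]],maxiter=150))
        if best is None or r.fun<best.fun: best=r
    print(np.round(best.x[:2],4),"yaw",round(np.degrees(best.x[2]),1),"err",round(best.fun),"area",m.sum(),st[:4])
    if out is not None:
        s=(sil(f,*best.x,dims,4,z0)>.5).astype(np.uint8)
        cv2.drawContours(out,cv2.findContours(m,0,1)[0],-1,(0,255,0),1); cv2.drawContours(out,cv2.findContours(s,0,1)[0],-1,(0,0,255),1)
    return best.x
E
cat > r.py <<'E'
from fit import *
f=load("b2"); o=f["pixels"].copy()
print("dock");fit(f,"grey",(176,134),(.124,.178,.014),(.59,.27,[0,.1,-.1]),o)
print("batt");fit(f,"black",(341,123),(.044,.087,.022),(.349,.26,[0,.2,-.2]),o)
cv2.imwrite("pics/b2f.png",cv2.resize(o[:240],None,fx=1.5,fy=1.5))
f=load("b1"); o=f["pixels"].copy()
print("stone");fit(f,"black",(284,116),(.042,.095,.016),(.433,.13,[.5,-.5]),o)
cv2.imwrite("pics/b1f.png",cv2.resize(o[:240],None,fx=1.5,fy=1.5))
f=np.load  # placeholder
E
python3 r.py
```

```text
dock
[0.5885 0.2752] yaw -4.0 err 187 area 10683 [133  66  90 128]
batt
[0.649 0.8  ] yaw -100.3 err 1753 area 1753 [259   0  54  49]
stone
[0.5107 0.387 ] yaw -277.1 err 59470 area 61020 [  0 227 512 157]
```

Run:
```python
from fit import *
f=load("b2");v=f["pixels"].max(2);print(v[100:160:3,320:366:2])
f=load("b1");v=f["pixels"];print(v[117,255:320:3])
```

```text
[[217 220 222 204  87  91 107 108 114 102  98  99 101 105 110 117 111 101
  104 104 162 170 217]
 [209 217 225 170  89  94 108 112 252 247 247 248 248 249 249 250 250 252
  136 105 166 166 161]
 [201 205 217 133  90  98 113 226 247 246 246 246 246 246 246 246 246 248
  200 125 166 172 174]
 [203 198 203 105  91 101 103 241 247 246 246 246 246 246 246 246 246 250
  118 138 177 175 178]
 [216 215 212  88  93 103 102 245 247 246 246 246 246 246 246 246 246 249
  101 153 182 179 185]
 [221 224 210  87  92 113  97 250 246 246 246 246 246 246 246 246 247 239
  100 173 178 174 175]
 [223 219 179  89  93 106  91 250 246 246 246 246 246 246 246 246 247 232
  106 173 174 175 217]
 [224 219 160  90 102 112 116 251 247 247 247 247 247 246 246 246 249 166
  113 174 176 177 219]
 [221 221 135  87  99 105 101 100 102 105 118 143 165 196 201 228 132 111
  133 178 176 179 228]
 [219 225  99  89 101 111 108 105 105 105 111 105 105 106 106 100 112 112
  143 186 183 166 229]
 [221 219  88  93  97 102 122 252 248 248 244 243 247 240 238 226 105 103
  165 171 171 164 230]
 [217 203  91  91  99 104 196 241
[... 471 characters left out ...]
19 145 239 246 246 241 233 242 246 239 233 103 100 169
  176 182 240 236 237]
 [206  85  93 107 101 193 246 243 243 245 246 246 246 247 209 106 107 178
  179 175 238 235 235]
 [222  98  90 104  98  96  97  92  93  94  94 108 121 125 113 113 123 183
  179 179 234 236 235]
 [221 230 229 187 157 182 136 109 119 104  95  97  96  94  94 112 194 175
  214 229 231 231 231]]
[[140 176 216]
 [142 182 222]
 [138 173 216]
 [133 171 214]
 [127 163 207]
 [ 57  64  76]
 [ 58  65  80]
 [ 53  59  76]
 [ 60  69  80]
 [ 51  61  74]
 [ 83 105 117]
 [117 156 168]
 [ 53  60  74]
 [ 48  57  69]
 [ 52  61  73]
 [ 55  65  77]
 [ 99 124 150]
 [114 144 176]
 [146 183 223]
 [157 197 232]
 [148 183 222]
 [153 189 225]]
```

View pics/b2f.png

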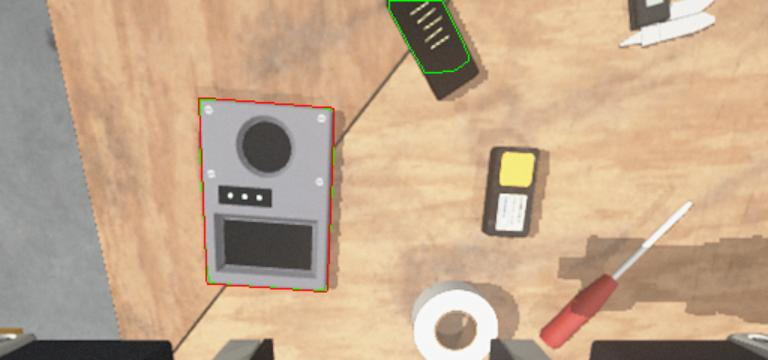

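```bash
sed -i 's/V<75/V<132/; s/(V<125)&(S>90)/(V<140)\&(S>60)/' fit.py
sed -i 's/^f=np.load.*//' r.py; sed -i '/b1f/i print("stand");fit(f,"brown",(142,30),(.135,.082,.012),(.63,.015,[0,.1,-.1]),o)' r.py; python3 r.py
```

```text
dock
[0.5885 0.2752] yaw -4.0 err 187 area 10683 [133  66  90 128]
batt
[0.3529 0.2681] yaw 3.9 err 569 area 1599 [322  98  34  60]
stone
[0.4299 0.1322] yaw 31.9 err 88 area 2110 [258  82  56  71]
stand
[0.6313 0.0167] yaw -1.8 err 139 area 6491 [ 86   0 105  65]
```

View pics/b2f.png

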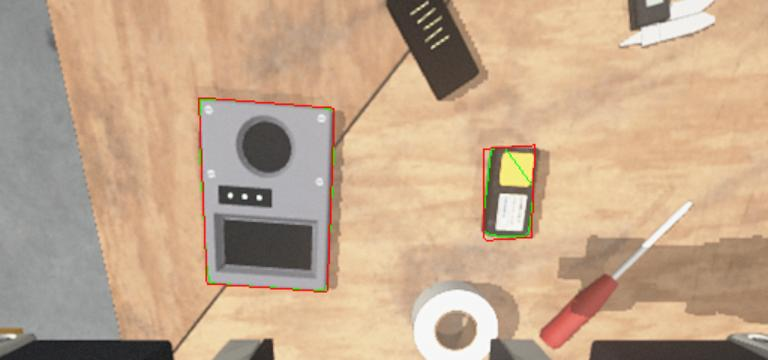

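View pics/b1f.png

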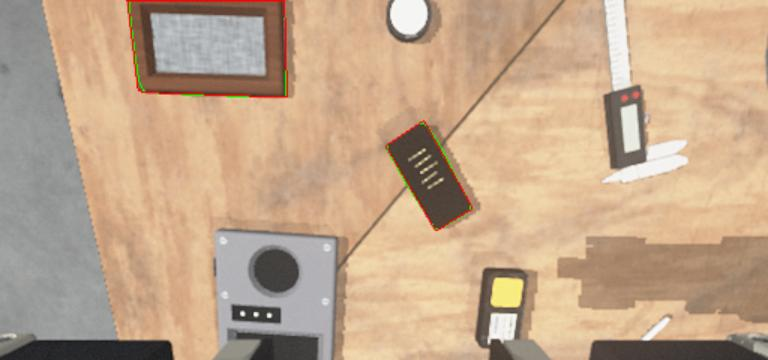

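```bash
sed -i 's/    if kind=="black".*/    if kind=="black": m=cv2.morphologyEx((V<145).astype(np.uint8),cv2.MORPH_CLOSE,np.ones((5,5),np.uint8)) if not YEL else ((V<145)|((H>20)\&(H<35)\&(S>150)))/; s/^def segm/YEL=True\ndef segm/' fit.py; python3 r.py
```

```text
dock
[0.5885 0.2752] yaw -4.0 err 187 area 10683 [133  66  90 128]
batt
[0.3514 0.269 ] yaw -0.1 err 400 area 1775 [321  98  36  60]
stone
[0.4296 0.1322] yaw 31.9 err 246 area 2310 [257  82  58  71]
stand
[0.6313 0.0167] yaw -1.8 err 139 area 6491 [ 86   0 105  65]
```

View pics/b2f.png

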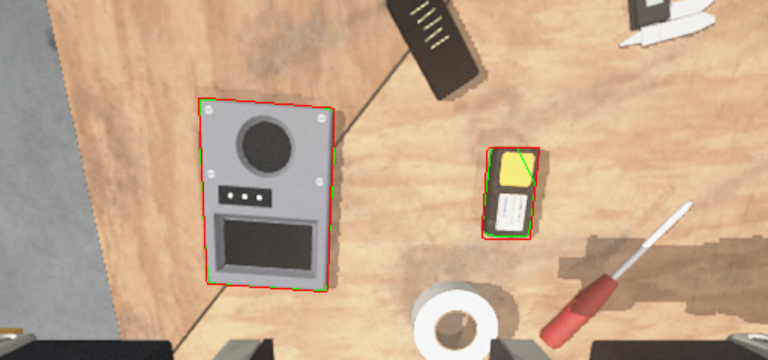

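```bash
cat >> fit.py <<'E'
def fitpoly(f,pts,dims,x0,z0=0):
    o=np.zeros((384*4,512*4),np.uint8); cv2.fillConvexPoly(o,np.round((np.array(pts)+.5)*64-8).astype(np.int32),1,shift=4)
    m=cv2.resize(o.astype(np.float32),(512,384),interpolation=cv2.INTER_AREA); b=None
    for a0 in x0[2]:
        r=minimize(lambda p:np.abs(sil(f,*p,dims,4,z0)-m).sum(),[x0[0],x0[1],a0],method="Nelder-Mead",options=dict(initial_simplex=[[x0[0],x0[1],a0],[x0[0]+.01,x0[1],a0],[x0[0],x0[1]+.01,a0],[x0[0],x0[1],a0+.15]],maxiter=150))
        if b is None or r.fun<b.fun: b=r
    print(np.round(b.x[:2],4),"yaw",round(np.degrees(b.x[2]),1),"err",round(b.fun),m.sum())
E
python3 - <<'E'
from fit import *
z=lambda L:[(130+a/3,30+b/3) for a,b in L]
f=load("b2")
fitpoly(f,z([(592,203),(690,206),(668,384),(574,378)]),(.044,.087,.022),(.35,.265,[0,-.1]))
e=proj
E
```

```text
[0.351  0.2695] yaw -0.7 err 245 1916.625
```

Run:
```python
from fit import *
f=load("b2")
up=9;x0,y0=310,85
im=cv2.resize(f["pixels"][y0:y0+85,x0:x0+66],None,fx=up*.75,fy=up*.75,interpolation=cv2.INTER_CUBIC);k=up*.75
for (x,y,a),col in [((.351,.2695,-.012),(0,0,255)),((.35,.265,-.06),(0,255,0))]:
    c,s=np.cos(a),np.sin(a)
    for z in(0,.022):
        P=[]
        for u,v in((-1,-1),(1,-1),(1,1),(-1,1)):
            u*=.022;v*=.0435
            P.append((proj(f,[x+c*u-s*v,y+s*u+c*v,z])+.5-[x0,y0])*k)
        cv2.polylines(im,[np.int32(P)],True,col,1)
print((f["eye"],np.degrees(f["attitude"])))
cv2.imwrite("pics/bz.png",im)
```

```text
(array([0.47601532, 0.24599871, 0.43370654]), array([ 1.63877833e+02, -6.47693810e-03, -1.79886986e+02]))
```

View pics/bz.png

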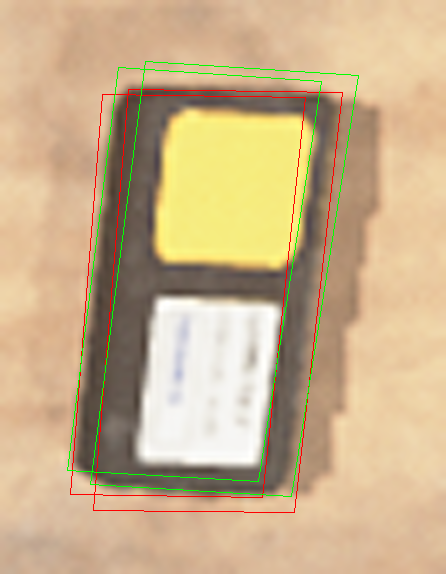

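Battery is at (0.351,0.267), yaw about -1°, with the stone and dock fits tight. I'll pick the battery first.

```bash
python3 -m handwheel '{"gripper":[1,1,1,1,1,1,1,1,1,1,-1,-1,-1,-1,-1,-1],"travel":[[-0.248,-0.105,-0.3],[-0.248,-0.105,-0.3],[-0.248,-0.105,-0.3],[-0.248,-0.105,-0.3],[-0.248,-0.105,-0.4],[-0.248,-0.105,-0.5],[-0.248,-0.105,-0.534],[-0.248,-0.105,-0.534],[-0.248,-0.105,-0.534],[-0.248,-0.105,-0.534],[-0.248,-0.105,-0.534],[-0.248,-0.105,-0.534],[-0.248,-0.105,-0.534],[-0.248,-0.105,-0.534],[-0.248,-0.105,-0.534],[-0.248,-0.105,-0.534]],"spin":[-0.03,-0.03,-0.03,-0.03,-0.03,-0.03,-0.03,-0.03,-0.03,-0.03,-0.03,-0.03,-0.03,-0.03,-0.03,-0.03]}' 30; python3 look.py c1
```

```text
t: 5.65
eef_pos: [0.3509, 0.2673, 0.0285]
ee_rot: [0.799, 1.57, -2.367]
force: [-1.2, 0.3, 2.0]
width: 0.0453
battery_center [(array([254., 238.]), 0.65, array([0.3517, 0.2662]))]
t 6.1 pos [0.3508 0.2673 0.0285] jaw axis deg 178.6 q [ 1.1   0.26 -0.76 -0.   -0.56 -1.12] w 0.0437254409747518 F [-3.2 -1.5  3.2]
```

View pics/c1.png

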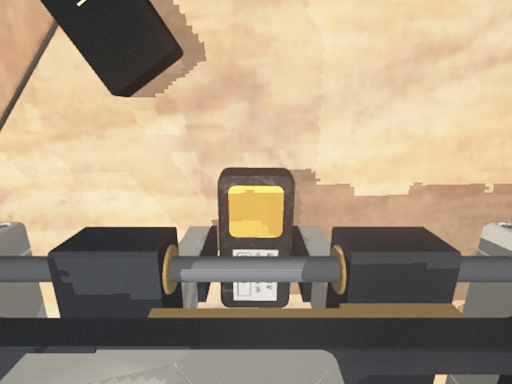

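Gripped (battery spans rows 168–306, centred at col 256). Now checking its offset in hand and working out the dock targets.

Run:
```python
from fit import *
f=load("c1")
for p in [(256,168),(256,306),(219,240),(293,240)]: print(p,np.round(ray(f,p,.022),4))
d=np.array([.5885,.2752]);a=np.radians(-4);R=np.array([[np.cos(a),-np.sin(a)],[np.sin(a),np.cos(a)]])
print("bay",d+R@[0,.045],"puck",d+R@[0,-.05])
f=load("b2")
for z,q in((.009,(d+R@[0,-.05])),(.006,d+R@[0,.045])): print(proj(f,[*q,z]))
```

```text
(256, 168) [0.3499 0.221  0.022 ]
(256, 306) [0.3516 0.3061 0.022 ]
(219, 240) [0.3716 0.2618 0.022 ]
(293, 240) [0.3298 0.2627 0.022 ]
bay [0.59163904 0.32009038] puck [0.58501218 0.2253218 ]
[177.82284659  97.60886564]
[178.53795411 162.87132503]
```

```bash
python3 -m handwheel '{"gripper":[-1,-1,-1,-1,-1,-1,-1,-1,-1,-1,-1,-1],"travel":[[0,0,0.1],[0,0,0.2],[0.1,0.03,0.2],[0.2,0.05,0.2],[0.3,0.08,0.2],[0.4,0.1,0.2],[0.476,0.105,0.2],[0.476,0.105,0.2],[0.476,0.105,0.2],[0.476,0.105,0.2],[0.476,0.105,0.2],[0.476,0.105,0.2]],"spin":[0,0,0.97,0.97,0.97,0.97,0.97,0.97,0.97,0.97,0.97,0.97]}' 
python3 -m handwheel '{"gripper":[-1,-1,-1,-1,-1,-1,-1,-1],"travel":[[0,0,0],[0,0,0],[0,0,0],[0,0,0],[0,0,-0.06],[0,0,-0.12],[0,0,-0.12],[0,0,-0.12]],"spin":[0.97,0.97,0.97,0.97,0.97,0.97,0.97,0.97]}'; python3 look.py c2
python3 - <<'E'
from h import *
f=viewer.grab_frame("side"); cv2.imwrite("pics/c2s.png",cv2.resize(f["pixels"][110:190,190:330],None,fx=5,fy=5,interpolation=cv2.INTER_CUBIC))
E
```

```text
t: 7.3
eef_pos: [0.5883, 0.3203, 0.1292]
ee_rot: [-3.097, 1.57, 0.783]
force: [-0.3, 0.4, -2.4]
width: 0.0438
t: 8.1
eef_pos: [0.5888, 0.3201, 0.0692]
ee_rot: [-0.03, 1.57, -1.672]
force: [0.4, 0.2, -0.8]
width: 0.0436
battery_center [(array([255., 238.]), 0.95, array([0.5735, 0.3216])), (array([312., 208.]), 0.36, array([0.5944, 0.2773]))]
dock [(array([309., 209.]), 0.85, array([0.5901, 0.2777]))]
t 8.55 pos [0.5892 0.3201 0.0691] jaw axis deg -94.1 q [ 0.79  0.5  -0.2   0.   -0.87  0.71] w 0.04340636995387313 F [ 0.3  0.1 -1.9]
```

View pics/c2.png

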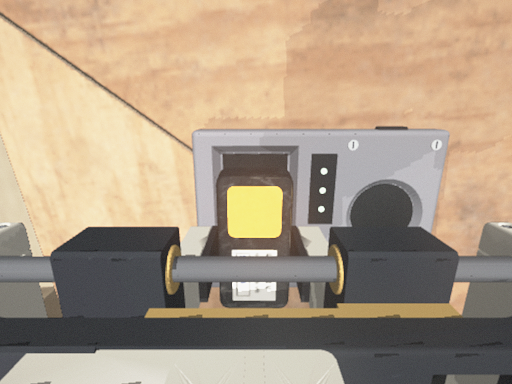

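View pics/c2s.png

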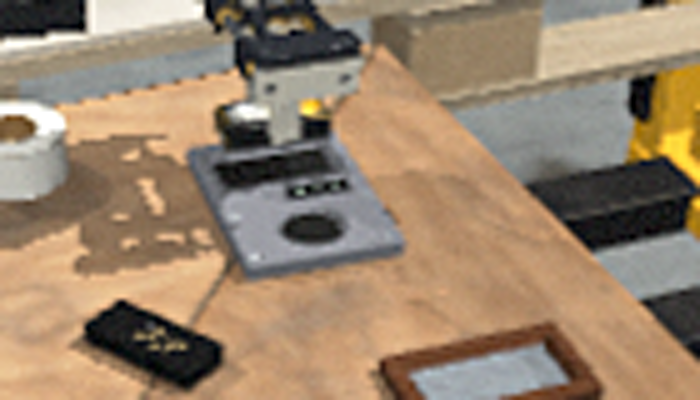

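Aligned left-right (battery cols 217–292 inside bay 212–298). Checking the other axis numerically, then lowering.

```bash
python3 - <<'E'
from fit import *
f=load("c2")
print(ray(f,(255,168),.0627),ray(f,(255,307),.0627),ray(f,(255,146),.014), ray(f,(255,130),.014))
E
python3 -m handwheel '{"gripper":[-1,-1,-1,-1,-1,-1],"travel":[[0,0,-0.04],[0,0,-0.06],[0,0,-0.067],[0,0,-0.067],[0,0,-0.067],[0,0,-0.067]],"spin":[0,0,0,0,0,0]}'
```

```text
[0.63717102 0.31712535 0.0627    ] [0.55166887 0.32302092 0.0627    ] [0.64306112 0.31651209 0.014     ] [0.65372387 0.31577687 0.014     ]
t: 9.2
eef_pos: [0.5891, 0.3201, 0.0351]
ee_rot: [2.162, 1.571, 0.52]
force: [-0.5, -0.5, -2.3]
width: 0.0436
```

```bash
python3 -m handwheel '{"gripper":[-1,-1,-1,0.4,0.4,0.4,0.4,0.4,0.4,0.4,0.4,0.4],"travel":[[-0.005,0,0.004],[-0.005,0,0.004],[-0.005,0,0.004],[-0.005,0,0.004],[-0.005,0,0.004],[-0.005,0,0.004],[-0.005,0,0.004],[-0.005,0,0.004],[-0.005,0,0.05],[-0.005,0,0.15],[-0.005,0,0.25],[-0.005,0,0.35]],"spin":[0,0,0,0,0,0,0,0,0,0,0,0]}'; python3 look.py c3
```

```text
t: 10.4
eef_pos: [0.5862, 0.3197, 0.212]
ee_rot: [-0.402, 1.57, -2.043]
force: [0.9, 0.6, 0.1]
width: 0.0615
battery_center [(array([255., 176.]), 0.63, array([0.588 , 0.3193]))]
dock [(array([286., 171.]), 0.68, array([0.5882, 0.2791]))]
stone_stand [(array([501., 121.]), 0.65, array([0.632 , 0.0186]))]
t 10.85 pos [0.586  0.3196 0.2084] jaw axis deg -94.1 q [ 0.79  0.37 -0.06 -0.   -1.15  0.71] w 0.06132445927919015 F [ 0.1 -0.   0.5]
```

View pics/c3.png

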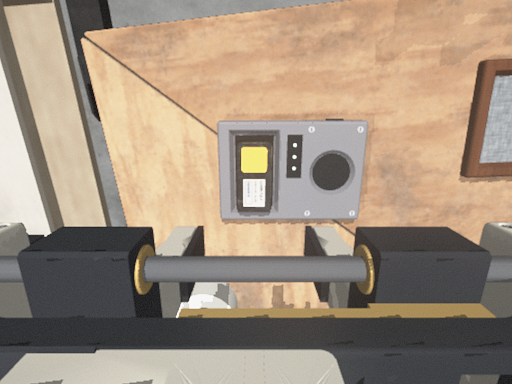

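Battery sits in its bay (255,176), flush and framed by the bay. Next the stone.

```bash
python3 -m handwheel '{"gripper":[1,1,1,1,1,1,1,1],"travel":[[-0.313,-0.375,0],[-0.313,-0.375,0],[-0.313,-0.375,0],[-0.313,-0.375,0],[-0.313,-0.375,-0.1],[-0.313,-0.375,-0.15],[-0.313,-0.375,-0.15],[-0.313,-0.375,-0.15]],"spin":[-0.6,-0.6,-0.6,-0.6,-0.6,-0.6,-0.6,-0.6]}'
python3 -m handwheel '{"gripper":[1,1,1,1,1],"travel":[[0,0,0],[0,0,0],[0,0,0],[0,0,0],[0,0,0]],"spin":[-0.6,-0.6,-0.6,-0.6,-0.6]}'; python3 look.py d1
```

```text
t: 11.65
eef_pos: [0.4306, 0.1327, 0.1355]
ee_rot: [0.241, 1.569, -1.871]
force: [0.4, -0.0, 0.9]
width: 0.0877
t: 12.15
eef_pos: [0.4312, 0.1336, 0.1361]
ee_rot: [3.093, 1.569, 0.513]
force: [-0.2, -0.2, 0.3]
width: 0.0876
puck_center [(array([321.,  46.]), 0.76, array([ 0.453 , -0.0063]))]
stone_center [(array([257., 193.]), 0.72, array([0.4299, 0.1337]))]
dock [(array([ 55., 223.]), 0.77, array([0.5902, 0.2764]))]
t 12.6 pos [0.43   0.1324 0.1351] jaw axis deg -148.0 q [ 0.74  0.09 -0.62  0.   -0.86 -0.18] w 0.08744357535650019 F [0.2 0.4 0.6]
```

View pics/d1.png

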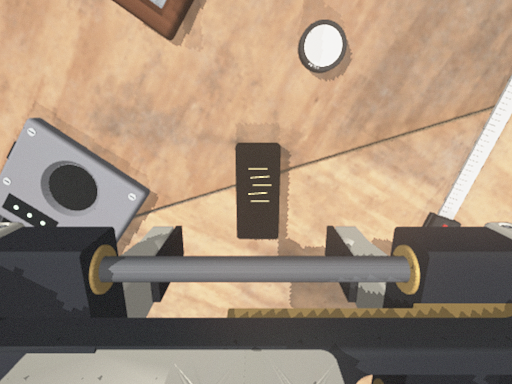

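Stone is square to the jaws, centred at col 258, rows 143–239.

```bash
python3 - <<'E'
from fit import *
f=load("d1")
a=ray(f,(258,143),.016);b=ray(f,(258,239),.016);print(a,b,(a+b)/2, np.linalg.norm(a-b))
print("puck",ray(f,(323.5,44.5),.012))
E
python3 -m handwheel '{"gripper":[1,1,1,1,1,-1,-1,-1,-1,-1,-1],"travel":[[0,0,-0.08],[0,0,-0.15],[0,0,-0.2],[0,0,-0.215],[0,0,-0.215],[0,0,-0.215],[0,0,-0.215],[0,0,-0.215],[0,0,-0.215],[0,0,-0.215],[0,0,-0.215]],"spin":[0,0,0,0,0,0,0,0,0,0,0]}' 30; python3 look.py d2
```

```text
[0.45537887 0.09156015 0.016     ] [0.4041602  0.17209667 0.016     ] [0.42976954 0.13182841 0.016     ] 0.09544361209678047
puck [ 0.45249016 -0.00687816  0.012     ]
t: 13.7
eef_pos: [0.4301, 0.1325, 0.0278]
ee_rot: [-3.013, 1.57, 0.687]
force: [-0.0, 1.3, -0.6]
width: 0.0453
stone_center [(array([256., 241.]), 0.89, array([0.4297, 0.1332]))]
t 14.15 pos [0.4298 0.1323 0.0276] jaw axis deg -148.0 q [ 0.74  0.27 -0.74  0.   -0.56 -0.18] w 0.041445325243877396 F [-2.7 -1.   5.3]
```

View pics/d2.png

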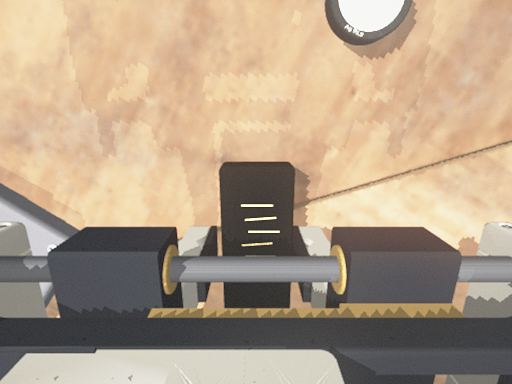

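```bash
python3 -m handwheel '{"gripper":[-1,-1,-1,-1,-1,-1,-1,-1,-1,-1,-1],"travel":[[0,0,0.08],[0,0,0.16],[0.1,-0.06,0.16],[0.2,-0.12,0.16],[0.3,-0.18,0.16],[0.403,-0.232,0.16],[0.403,-0.232,0.16],[0.403,-0.232,0.16],[0.403,-0.232,0.16],[0.403,-0.232,0.16],[0.403,-0.232,0.16]],"spin":[0,0,0.625,0.625,0.625,0.625,0.625,0.625,0.625,0.625,0.625]}'
python3 -m handwheel '{"gripper":[-1,-1,-1,-1,-1,-1],"travel":[[0,0,0],[0,0,0],[0,0,0],[0,0,-0.05],[0,0,-0.08],[0,0,-0.08]],"spin":[0.625,0.625,0.625,0.625,0.625,0.625]}'; python3 look.py d3
```

```text
t: 15.25
eef_pos: [0.6306, 0.0171, 0.1076]
ee_rot: [-1.255, 1.57, 2.936]
force: [0.3, 0.3, -0.9]
width: 0.0419
t: 15.85
eef_pos: [0.6293, 0.017, 0.066]
ee_rot: [-1.365, 1.567, -2.967]
force: [-1.4, -0.7, -3.1]
width: 0.0411
weight_large_center [(array([254., 240.]), 0.26, array([0.6234, 0.0181]))]
stone_center [(array([252., 240.]), 0.8, array([0.6117, 0.0195]))]
t 16.3 pos [0.6317 0.0166 0.0682] jaw axis deg -91.8 q [ 0.33  0.45 -0.3   0.   -0.83  1.2 ] w 0.04151628170269956 F [-0.3  0.2 -2. ]
```

View pics/d3.png

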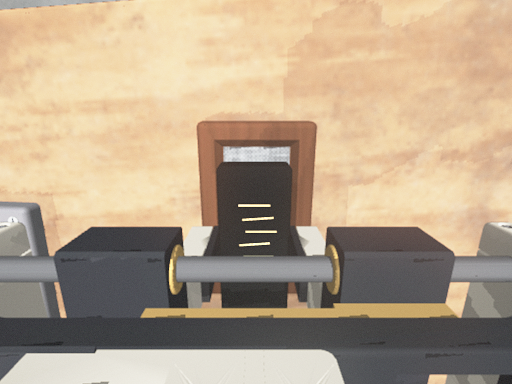

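Run:
```python
from fit import *
f=load("d3")
a=ray(f,(197,130),.012);b=ray(f,(317,130),.012);print("stand edges",a,b,(a+b)/2)
a=ray(f,(256,122),.012);print("front",a, "centre x", a[0]-.0675)
a=ray(f,(214,150),.012);b=ray(f,(299,150),.012);print("mouth",(a+b)/2, ray(f,(256,140),.012)[0]-.0555)
a=ray(f,(218,175),.0566);b=ray(f,(292,175),.0566);print("stone",(a+b)/2)
a=ray(f,(254,162),.0566);b=ray(f,(254,307),.0566);print(a,b,(a+b)/2)
```

```text
stand edges [0.69548162 0.05398444 0.012     ] [ 0.69310911 -0.02618959  0.012     ] [0.69429536 0.01389743 0.012     ]
front [0.69949619 0.01442922 0.012     ] centre x 0.6319961945598205
mouth [0.68099113 0.01459398 0.012     ] 0.6322240776585005
stone [0.67347585 0.01602352 0.0566    ]
[0.68052782 0.01635458 0.0566    ] [0.58979629 0.01903204 0.0566    ] [0.63516205 0.01769331 0.0566    ]
```

```bash
python3 -m handwheel '{"gripper":[-1,-1,-1,-1,-1,0.4,0.4,0.4,0.4,0.4,0.4,0.4,0.4,0.4],"travel":[[-0.003,-0.002,-0.03],[-0.003,-0.002,-0.055],[-0.003,-0.002,-0.069],[-0.003,-0.002,-0.069],[-0.003,-0.002,-0.069],[-0.003,-0.002,-0.069],[-0.003,-0.002,-0.069],[-0.003,-0.002,-0.069],[-0.003,-0.002,-0.069],[-0.003,-0.002,-0.069],[-0.003,-0.002,0],[-0.003,-0.002,0.1],[-0.003,-0.002,0.2],[-0.003,-0.002,0.25]],"spin":[0,0,0,0,0,0,0,0,0,0,0,0,0,0]}'; python3 look.py d4
```

```text
t: 17.7
eef_pos: [0.6317, 0.0157, 0.1978]
ee_rot: [1.745, 1.565, 0.144]
force: [0.7, 1.5, 0.2]
width: 0.0614
weight_large_center [(array([ 51., 217.]), 0.2, array([0.6005, 0.2529]))]
puck_center [(array([273., 304.]), 0.62, array([ 0.4558, -0.0044]))]
battery_center [(array([  8., 221.]), 0.97, array([0.5889, 0.3229]))]
stone_center [(array([256., 180.]), 0.95, array([0.6322, 0.0138]))]
weight_block [(array([492., 218.]), 0.77, array([ 0.5709, -0.2854]))]
dock [(array([ 50., 216.]), 0.56, array([0.5906, 0.2775]))]
t 18.15 pos [0.6294 0.0153 0.1911] jaw axis deg -91.8 q [ 0.33  0.32 -0.17 -0.   -1.08  1.21] w 0.06144695103679609 F [-0.2 -0.  -0.1]
```

View pics/d4.png

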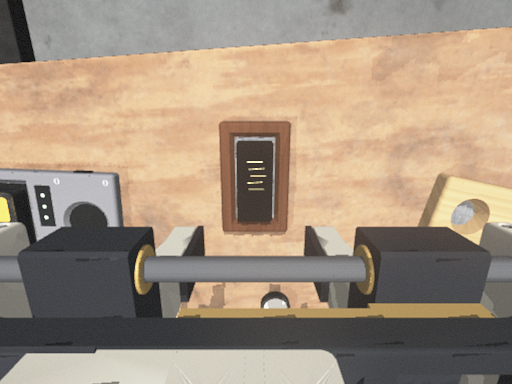

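Stone sits inside the recess (256,180) with even gaps. Now the puck.

```bash
python3 -m handwheel '{"gripper":[1,1,1,1,1,1,1,1],"travel":[[-0.354,-0.045,0],[-0.354,-0.045,0],[-0.354,-0.045,-0.05],[-0.354,-0.045,-0.1],[-0.354,-0.045,-0.15],[-0.354,-0.045,-0.15],[-0.354,-0.045,-0.15],[-0.354,-0.045,-0.15]],"spin":[0,0,0,0,0,0,0,0]}'; python3 look.py e1
```

```text
t: 18.95
eef_pos: [0.4545, -0.0066, 0.1186]
ee_rot: [1.691, 1.569, 0.089]
force: [0.1, 0.6, -0.3]
width: 0.0876
puck_center [(array([256., 198.]), 0.93, array([ 0.4541, -0.0075]))]
t 19.4 pos [ 0.4531 -0.007   0.1177] jaw axis deg -91.8 q [ 0.42  0.12 -0.64  0.   -0.81  1.12] w 0.08740466415346106 F [-0.1 -0.6 -0.6]
```

View pics/e1.png

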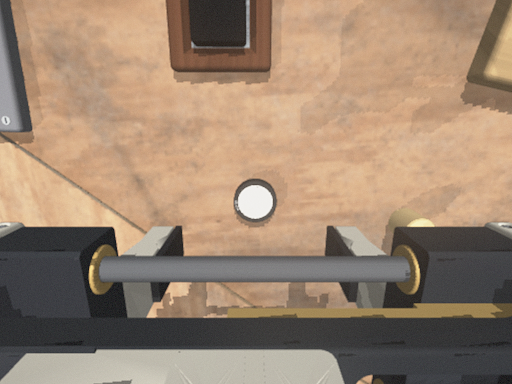

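```bash
python3 - <<'E'
from fit import *
f=load("e1"); print(ray(f,(255.3,202),.012))
E
python3 -m handwheel '{"gripper":[1,1,1,1,1,-1,-1,-1,-1,-1,-1],"travel":[[0,0,-0.08],[0,0,-0.15],[0,0,-0.175],[0,0,-0.184],[0,0,-0.184],[0,0,-0.184],[0,0,-0.184],[0,0,-0.184],[0,0,-0.184],[0,0,-0.184],[0,0,-0.184]],"spin":[0,0,0,0,0,0,0,0,0,0,0]}' 25; python3 look.py e2
```

```text
[ 0.45237912 -0.00685629  0.012     ]
t: 20.5
eef_pos: [0.4531, -0.007, 0.0257]
ee_rot: [1.99, 1.57, 0.388]
force: [0.1, 0.2, 0.1]
width: 0.0452
puck_center [(array([252., 241.]), 0.56, array([ 0.4535, -0.0052]))]
battery_center [(array([252., 240.]), 0.73, array([ 0.4563, -0.0051]))]
t 20.95 pos [ 0.453  -0.007   0.0256] jaw axis deg -91.8 q [ 0.42  0.28 -0.73  0.   -0.56  1.12] w 0.038752610400407755 F [-0.7 -0.5  2.6]
```

View pics/e2.png

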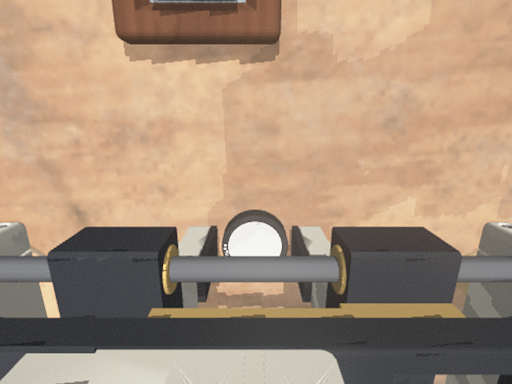

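```bash
python3 -m handwheel '{"gripper":[-1,-1,-1,-1,-1,-1,-1,-1,-1,-1,-1,-1],"travel":[[0,0,0.08],[0,0,0.16],[0.05,0.08,0.16],[0.1,0.16,0.16],[0.15,0.25,0.16],[0.2,0.35,0.16],[0.25,0.43,0.16],[0.264,0.465,0.16],[0.264,0.465,0.16],[0.264,0.465,0.12],[0.264,0.465,0.08],[0.264,0.465,0.08]],"spin":[0,0,0,0,0,0,0,0,0,0,0,0]}'; python3 look.py e3
```

```text
t: 22.15
eef_pos: [0.5827, 0.2237, 0.0625]
ee_rot: [-1.003, 1.565, -2.606]
force: [-1.3, 0.5, -0.9]
width: 0.039
puck_center [(array([256., 244.]), 0.73, array([0.5623, 0.2237]))]
battery_center [(array([117., 219.]), 0.75, array([0.5881, 0.3229]))]
dock [(array([185., 212.]), 0.93, array([0.5884, 0.2763]))]
t 22.6 pos [0.5852 0.2256 0.0663] jaw axis deg -91.8 q [ 0.68  0.44 -0.31  0.   -0.82  0.86] w 0.03852787738733959 F [ 0.2 -0.5 -1.8]
```

View pics/e3.png

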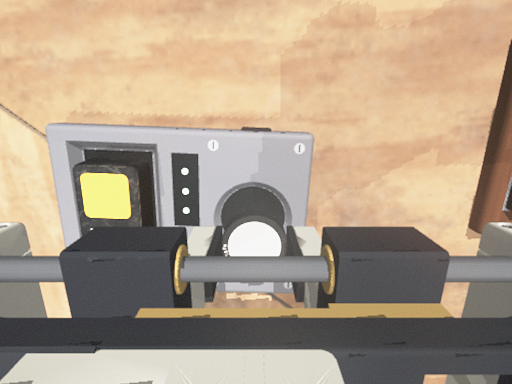

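Run:
```python
from fit import *
f=load("e3")
fr=ray(f,(253,184),.014); print("seat far edge",fr,"centre x",fr[0]-.028)
pf=ray(f,(254.5,211),.012+.0407); print("puck far",pf,"centre x",pf[0]-.02)
o=f["pixels"].copy()
for c,r,z in (((.585,.2253),.028,.014),((.585,.2253),.024,.009),((.5852,.2256),.02,.0527)):
    t=np.linspace(0,6.283,60); cv2.polylines(o,[np.int32([proj(f,[c[0]+r*np.cos(a),c[1]+r*np.sin(a),z])for a in t])],True,(0,0,255),1)
cv2.imwrite("pics/e3f.png",cv2.resize(o[120:300,180:330],None,fx=3,fy=3))
```

```text
seat far edge [0.61180237 0.22416404 0.014     ] centre x 0.5838023736710872
puck far [0.60612908 0.22350555 0.0527    ] centre x 0.5861290808668506
```

View pics/e3f.png

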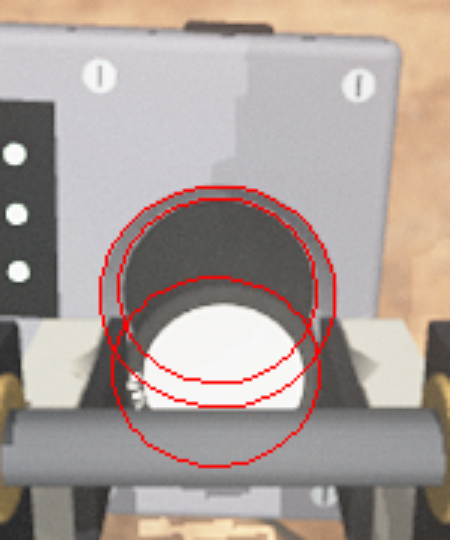

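```bash
python3 -m handwheel '{"gripper":[-1,-1,-1,-1,-1,0.3,0.3,0.3,0.3,0.3,0.3,0.3,0.3,0.3],"travel":[[-0.003,0,-0.03],[-0.003,0,-0.05],[-0.003,0,-0.062],[-0.003,0,-0.062],[-0.003,0,-0.062],[-0.003,0,-0.062],[-0.003,0,-0.062],[-0.003,0,-0.062],[-0.003,0,-0.062],[-0.003,0,-0.062],[-0.003,0,0],[-0.003,0,0.1],[-0.003,0,0.2],[-0.003,0,0.25]],"spin":[0,0,0,0,0,0,0,0,0,0,0,0,0,0]}'; python3 look.py e4;python3 - <<'E'
import cv2
im=cv2.imread('pics/e4.png'); cv2.imwrite('pics/e4z.png',cv2.resize(im[90:240,120:380],None,fx=3,fy=3,interpolation=cv2.INTER_CUBIC))
E
```

```text
t: 24.0
eef_pos: [0.585, 0.2262, 0.1957]
ee_rot: [2.09, 1.565, 0.489]
force: [0.6, 0.1, -0.0]
width: 0.0571
puck_center [(array([256., 183.]), 0.76, array([0.5811, 0.2259]))]
battery_center [(array([172., 177.]), 0.68, array([0.5927, 0.3244]))]
stone_center [(array([441., 136.]), 0.61, array([0.6311, 0.0131]))]
dock [(array([213., 179.]), 0.71, array([0.5865, 0.2779]))]
t 24.45 pos [0.583  0.2251 0.1891] jaw axis deg -91.8 q [ 0.68  0.32 -0.18 -0.   -1.07  0.86] w 0.05678772845306576 F [ 1.   0.5 -0.4]
```

View pics/e4z.png

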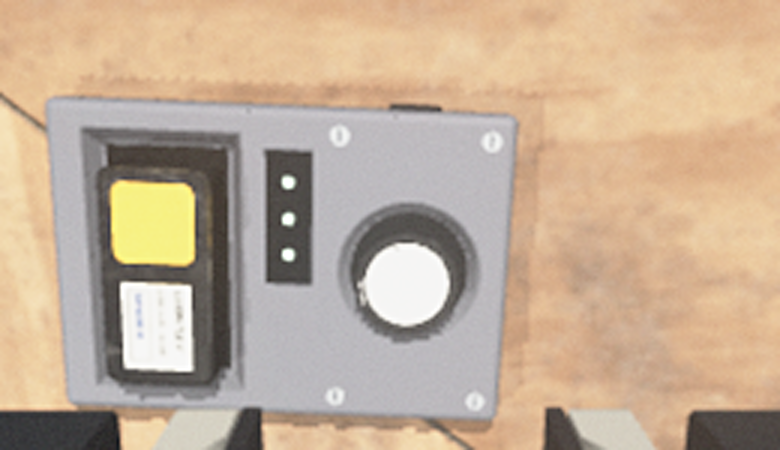

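Run:
```python
from fit import *
f=load("e4"); z=lambda a,b:(120+a/3,90+b/3)
print("mouth",ray(f,z(410,203),.014)[:2],ray(f,z(410,342),.014)[:2],ray(f,z(338,272),.014)[:2],ray(f,z(480,272),.014)[:2])
print("puck face",ray(f,z(407,284),.021)[:2])
print("puckblack far",ray(f,z(407,235),.021)[:2],"l/r",ray(f,z(352,284),.021)[:2],ray(f,z(463,284),.021)[:2])
print("dock corners",*[ray(f,z(*p),.014)[:2] for p in((47,98),(518,117),(496,415),(70,402))], np.mean([ray(f,z(*p),.014)[:2] for p in((47,98),(518,117),(496,415),(70,402))],0))
print("batt corners",*[ray(f,z(*p),.028)[:2] for p in((97,168),(212,170),(212,380),(108,383))])
print("bay mouth",*[ray(f,z(*p),.014)[:2] for p in((82,128),(242,135),(245,392),(90,384))])
print(f["eye"])
```

```text
mouth [0.61281815 0.22373162] [0.55716382 0.22524229] [0.58665009 0.25255214] [0.58503995 0.1971704 ]
puck face [0.58278451 0.22574069]
puckblack far [0.60180145 0.22520601] l/r [0.58339617 0.24681159] [0.58216199 0.20429539]
dock corners [0.65561686 0.35668222] [0.6436183  0.18282017] [0.524771   0.19089214] [0.53544487 0.36470794] [0.58986276 0.27377562]
batt corners [0.63088437 0.3363877 ] [0.62894666 0.2949181 ] [0.54843887 0.30228228] [0.54835998 0.34274671]
bay mouth [0.64442685 0.34519387] [0.64010821 0.28574712] [0.53775391 0.29288682] [0.5430142  0.35551082]
[0.66059602 0.22444346 0.33463171]
```

Puck lies flat in its seat (face centre within about 2.5 mm) and the battery is good. Now look at the weights and block.

```bash
python3 -m handwheel '{"gripper":[1,1,1,1,1,1,1,1,1,1],"travel":[[-0.2,-0.6,0.2],[-0.2,-0.6,0.2],[-0.2,-0.6,0.2],[-0.2,-0.6,0.2],[-0.2,-0.6,0.2],[-0.2,-0.6,0.2],[-0.2,-0.6,0.2],[-0.2,-0.6,0.2],[-0.2,-0.6,0.2],[-0.2,-0.6,0.2]],"spin":[-0.98,-0.98,-0.98,-0.98,-0.98,-0.98,-0.98,-0.98,-0.98,-0.98]}'
python3 -m handwheel '{"gripper":[1,1,1,1,1,1,1],"travel":[[0,-0.1,0],[0,-0.1,0],[0,-0.1,0],[0,-0.1,0],[0,-0.1,0],[0,-0.1,0],[0,-0.1,0]],"spin":[-0.98,-0.98,-0.98,-0.98,-0.98,-0.98,-0.98]}'; python3 look.py g1
python3 - <<'E'
import cv2
im=cv2.imread('pics/g1.png'); cv2.imwrite('pics/g1z.png',cv2.resize(im[:230,:],None,fx=1.56,fy=1.56,interpolation=cv2.INTER_CUBIC))
E
```

```text
t: 25.45
eef_pos: [0.4835, -0.074, 0.2898]
ee_rot: [-0.714, 1.569, -3.086]
force: [-0.0, -0.2, 0.6]
width: 0.0874
t: 26.15
eef_pos: [0.4837, -0.1238, 0.2899]
ee_rot: [0.09, 1.57, -3.047]
force: [-0.6, 0.7, 0.1]
width: 0.0876
weight_large_center [(array([352.,  60.]), 0.82, array([ 0.3586, -0.2644]))]
weight_small_center [(array([296., 147.]), 0.7, array([ 0.4239, -0.151 ]))]
weight_block [(array([192.,  50.]), 0.66, array([ 0.5709, -0.2805]))]
dock [(array([192.,  51.]), 0.28, array([ 0.5717, -0.2793]))]
t 26.6 pos [ 0.4835 -0.1245  0.2906] jaw axis deg -180.0 q [ 0.14  0.04 -0.29  0.   -1.24 -0.14] w 0.0877900390463048 F [-0.6 -0.8  0.6]
```

View pics/g1z.png

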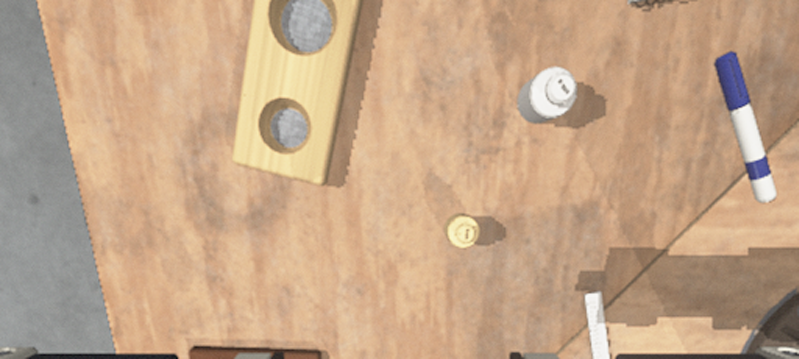

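```bash
python3 -m handwheel '{"gripper":[1,1,1,1,1],"travel":[[0.04,-0.2,0],[0.04,-0.2,0],[0.04,-0.2,0],[0.04,-0.2,0],[0.04,-0.2,0]],"spin":[0,0,0,0,0]}'; python3 look.py g2
python3 - <<'E'
import cv2
im=cv2.imread('pics/g2.png'); cv2.imwrite('pics/g2z.png',cv2.resize(im[20:220,120:380],None,fx=3,fy=3,interpolation=cv2.INTER_CUBIC))
E
```

```text
t: 27.1
eef_pos: [0.5032, -0.2242, 0.2904]
ee_rot: [-0.735, 1.57, 2.406]
force: [-0.2, 0.0, -0.7]
width: 0.0874
weight_small_center [(array([306., 215.]), 0.68, array([ 0.4246, -0.1467]))]
battery_center [(array([183., 296.]), 0.18, array([0.6266, 0.0064]))]
weight_block [(array([209., 123.]), 0.95, array([ 0.5717, -0.2832]))]
stone_stand [(array([185., 296.]), 0.84, array([0.6267, 0.0138]))]
t 27.55 pos [ 0.5035 -0.2241  0.2907] jaw axis deg -180.0 q [-0.06  0.13 -0.19 -0.   -1.25  0.06] w 0.0876412900596726 F [ 0.5 -0.3 -0.3]
```

View pics/g2z.png

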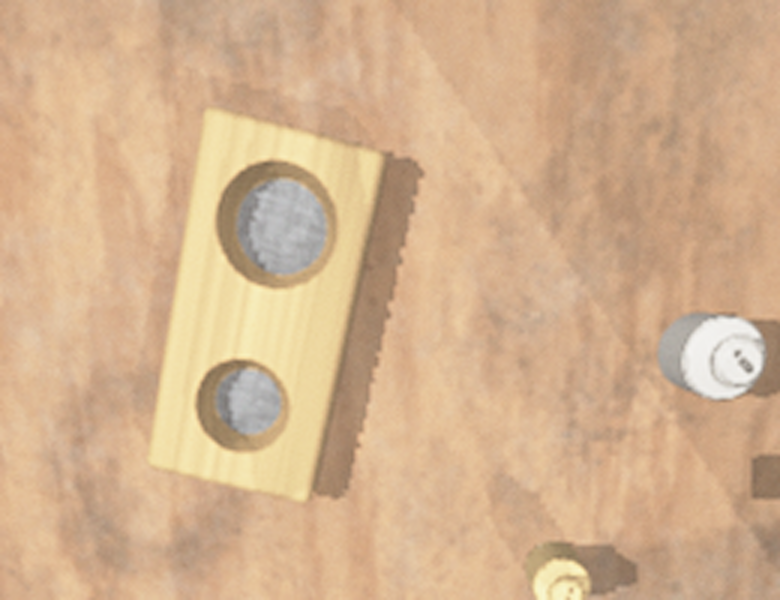

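Run:
```python
from fit import *
f=load("g2"); z=lambda a,b:(120+(a+.5)/3-.5,20+(b+.5)/3-.5)
C=np.array([ray(f,z(*p),.022)[:2] for p in((207,110),(385,154),(306,500),(150,465))]); print(C.round(4),C.mean(0))
# fit
Q=np.array([[.042,-.085],[-.042,-.085],[-.042,.085],[.042,.085]])
a=Q;b=C-C.mean(0);th=np.arctan2((a[:,0]*b[:,1]-a[:,1]*b[:,0]).sum(),(a*b).sum());print("yaw",np.degrees(th), np.linalg.norm(np.roll(C,1,0)-C,axis=1))
R=np.array([[np.cos(th),-np.sin(th)],[np.sin(th),np.cos(th)]]);d=C.mean(0)
print("wide",d+R@[0,-.042],"narrow",d+R@[0,.043])
print("seen wide",ray(f,z(277,223),.022)[:2],ray(f,z(285,226),.006)[:2],"narrow",ray(f,z(242,405),.022)[:2],ray(f,z(252,401),.006)[:2])
print("large g2",ray(f,z(738,361),.062)[:2],"body top",ray(f,z(723,357),.047)[:2])
g=load("g1"); w=lambda a,b:((a+.5)/1.56-.5,(b+.5)/1.56-.5)
print("large g1",ray(g,w(562,84),.062)[:2],"body",ray(g,w(553,93),.047)[:2],"small",ray(g,w(469,233),.046)[:2],ray(g,w(463,231),.035)[:2])
im=g["pixels"];cv2.imwrite("pics/g1w.png",cv2.resize(im[30:170,270:390],None,fx=5,fy=5,interpolation=cv2.INTER_CUBIC)[:,:600][:600])
```

```text
[[ 0.5908 -0.3696]
 [ 0.5125 -0.3518]
 [ 0.5527 -0.1923]
 [ 0.6291 -0.2101]] [ 0.57126988 -0.28095929]
yaw -13.661919726710225 [0.16409628 0.0802691  0.16448031 0.07838556]
wide [ 0.5613498  -0.32177095] narrow [ 0.58142616 -0.23917591]
seen wide [ 0.56187054 -0.32271667] [ 0.56039329 -0.32232905] narrow [ 0.58217096 -0.23971109] [ 0.58010937 -0.23941063]
large g2 [ 0.36056551 -0.26457203] body top [ 0.36157743 -0.26493969]
large g1 [ 0.35956285 -0.26586261] body [ 0.36085829 -0.26208758] small [ 0.4218349  -0.15074116] [ 0.42545498 -0.15112752]
```

View pics/g1w.png

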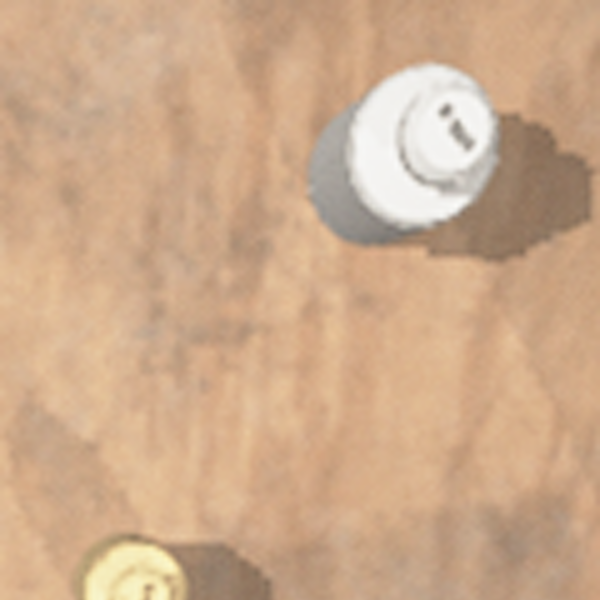

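Block fit: yaw -13.7°, with the wide well at (0.561,-0.322) and the narrow at (0.5815,-0.239). Large weight is at (0.3605,-0.2645) and small at (0.425,-0.151). Small first.

```bash
python3 -m handwheel '{"gripper":[1,1,1,1,1,1,1,1],"travel":[[-0.157,0.147,0],[-0.157,0.147,-0.1],[-0.157,0.147,-0.2],[-0.157,0.147,-0.3],[-0.157,0.147,-0.3],[-0.157,0.147,-0.3],[-0.157,0.147,-0.3],[-0.157,0.147,-0.3]],"spin":[-0.304,-0.304,-0.304,-0.304,-0.304,-0.304,-0.304,-0.304]}'; python3 look.py i1
```

```text
t: 28.35
eef_pos: [0.4264, -0.1511, 0.1422]
ee_rot: [-2.966, 1.568, -0.063]
force: [0.7, 0.2, 0.9]
width: 0.0876
weight_large_center [(array([300.,  45.]), 0.73, array([ 0.3618, -0.2653]))]
weight_small_center [(array([258., 197.]), 0.96, array([ 0.4246, -0.1469]))]
weight_block [(array([76., 92.]), 0.56, array([ 0.5687, -0.2809]))]
t 28.8 pos [ 0.425  -0.1511  0.1407] jaw axis deg 166.3 q [ 0.1   0.09 -0.61 -0.   -0.87 -0.34] w 0.08800032326434788 F [-0.2 -0.4 -0.3]
```

View pics/i1.png

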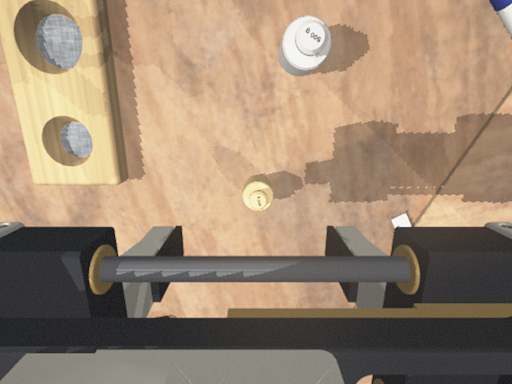

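Run:
```python
from fit import *
f=load("i1")
print(ray(f,(258,195),.035),ray(f,(259,200),.046)); print("large",ray(f,(307,42),.047),ray(f,(311,35),.062))
im=f["pixels"];cv2.imwrite("pics/i1w.png",cv2.resize(im[165:225,230:290],None,fx=9,fy=9,interpolation=cv2.INTER_CUBIC))
```

```text
[ 0.42360849 -0.15225125  0.035     ] [ 0.42317685 -0.15078706  0.046     ]
large [ 0.35968079 -0.26319028  0.047     ] [ 0.35936365 -0.26428168  0.062     ]
```

View pics/i1w.png

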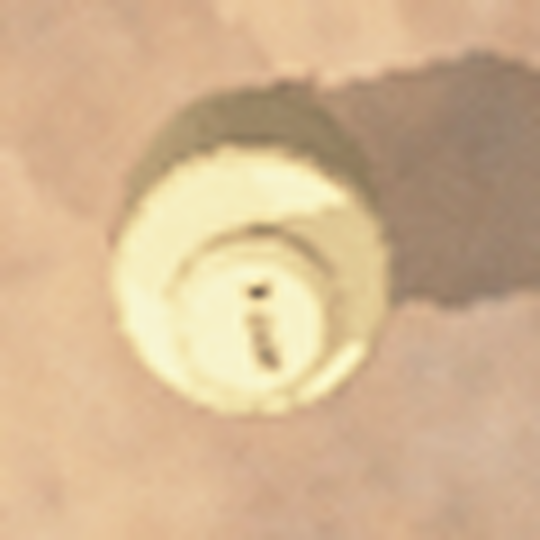

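```bash
python3 -m handwheel '{"gripper":[1,1,1,1,1,-1,-1,-1,-1,-1,-1,-1],"travel":[[-0.002,-0.001,-0.08],[-0.002,-0.001,-0.15],[-0.002,-0.001,-0.195],[-0.002,-0.001,-0.208],[-0.002,-0.001,-0.208],[-0.002,-0.001,-0.208],[-0.002,-0.001,-0.208],[-0.002,-0.001,-0.208],[-0.002,-0.001,-0.208],[-0.002,-0.001,-0.208],[-0.002,-0.001,-0.208],[-0.002,-0.001,-0.208]],"spin":[0,0,0,0,0,0,0,0,0,0,0,0]}' 30; python3 look.py i2
```

```text
t: 30.0
eef_pos: [0.424, -0.1515, 0.0366]
ee_rot: [-2.855, 1.571, 0.048]
force: [-0.7, -0.3, -0.1]
width: 0.0374
weight_small_center [(array([256., 245.]), 0.69, array([ 0.4238, -0.1496]))]
t 30.45 pos [ 0.4238 -0.1515  0.0365] jaw axis deg 166.3 q [ 0.1   0.25 -0.73 -0.   -0.59 -0.34] w 0.02749193166421823 F [-1.6  0.7  2.6]
```

View pics/i2.png

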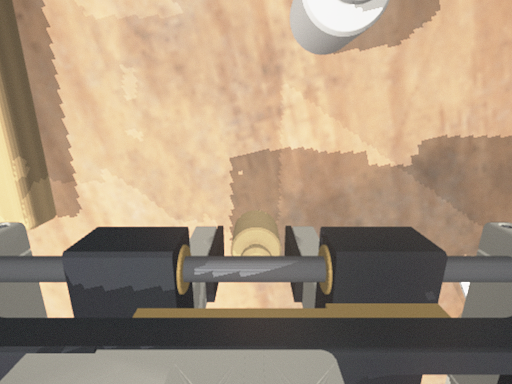

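```bash
python3 -m handwheel '{"gripper":[-1,-1,-1,-1,-1,-1,-1,-1,-1,-1,-1],"travel":[[0,0,0.08],[0,0,0.14],[0.07,-0.04,0.14],[0.15,-0.08,0.14],[0.23,-0.13,0.14],[0.315,-0.176,0.14],[0.315,-0.176,0.14],[0.315,-0.176,0.1],[0.315,-0.176,0.08],[0.315,-0.176,0.08],[0.315,-0.176,0.08]],"spin":[0,0,0,0,0,0,0,0,0,0,0]}'; python3 look.py i3
python3 - <<'E'
from fit import *
f=load("i3");d=np.array([.5713,-.281]);th=np.radians(-13.66)
R=np.array([[np.cos(th),-np.sin(th)],[np.sin(th),np.cos(th)]])
o=f["pixels"].copy();t=np.linspace(0,6.283,60)
s=arm.get_state()["eef_pos"]
for c,r,z in ((d+R@[0,.043],.023,.022),(d+R@[0,.043],.017,.006),(d+R@[0,-.042],.028,.022),(s[:2],.0145,s[2]-.0365),(s[:2],.0145,s[2]-.0015)):
    cv2.polylines(o,[np.int32([proj(f,[c[0]+r*np.cos(a),c[1]+r*np.sin(a),z])for a in t])],True,(0,0,255),1)
cv2.imwrite("pics/i3f.png",cv2.resize(o[60:300,140:380],None,fx=2.5,fy=2.5))
E
```

```text
t: 31.55
eef_pos: [0.5813, -0.2394, 0.0766]
ee_rot: [0.458, 1.57, -2.922]
force: [0.1, -0.2, -2.1]
width: 0.0271
weight_small_center [(array([253., 244.]), 0.7, array([ 0.5875, -0.2192]))]
weight_block [(array([256., 155.]), 0.95, array([ 0.5706, -0.2809]))]
t 32.0 pos [ 0.5816 -0.2395  0.0769] jaw axis deg 166.3 q [-0.08  0.43 -0.29  0.   -0.84 -0.16] w 0.027140521108364124 F [-0.4 -0.3 -1.6]
```

View pics/i3f.png

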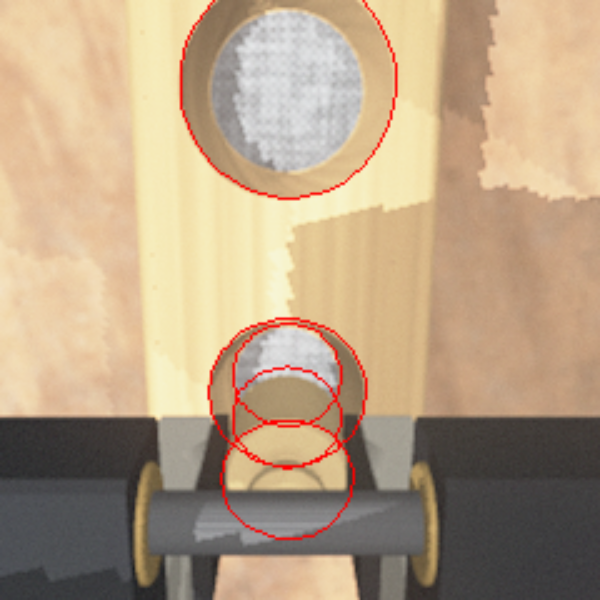

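Overlay agrees with the picture: well and weight are aligned. Lower and release.

```bash
python3 -m handwheel '{"gripper":[-1,-1,-1,-1,-1,0.2,0.2,0.2,0.2,0.2,0.2,0.2,0.2,0.2],"travel":[[0,0,-0.03],[0,0,-0.055],[0,0,-0.066],[0,0,-0.066],[0,0,-0.066],[0,0,-0.066],[0,0,-0.066],[0,0,-0.066],[0,0,-0.066],[0,0,-0.066],[0,0,0],[0,0,0.1],[0,0,0.16],[0,0,0.16]],"spin":[0,0,0,0,0,0,0,0,0,0,0,0,0,0]}'; python3 look.py i4
```

```text
t: 33.4
eef_pos: [0.5844, -0.2402, 0.1624]
ee_rot: [-3.134, 1.562, -0.23]
force: [0.1, 0.0, -0.9]
width: 0.0526
weight_large_center [(array([486., 115.]), 0.67, array([ 0.3621, -0.2602]))]
weight_small_center [(array([257., 195.]), 0.8, array([ 0.5855, -0.2331]))]
puck_center [(array([489., 112.]), 0.4, array([ 0.3405, -0.2582])), (array([262., 144.]), 0.33, array([ 0.5689, -0.2804]))]
weight_block [(array([261., 142.]), 0.65, array([ 0.5691, -0.282 ]))]
t 33.85 pos [ 0.5811 -0.2395  0.1556] jaw axis deg 166.3 q [-0.08  0.35 -0.21 -0.   -1.01 -0.16] w 0.05230457501536232 F [0.3 0.3 0.7]
```

View pics/i4.png

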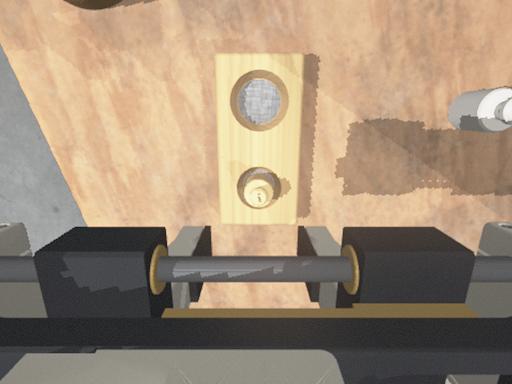

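Small weight stands in the narrow well at (258,190). Now the large one.

```bash
python3 -m handwheel '{"gripper":[1,1,1,1,1,1,1,1],"travel":[[-0.442,-0.05,0],[-0.442,-0.05,0],[-0.442,-0.05,0],[-0.442,-0.05,0],[-0.442,-0.05,0],[-0.442,-0.05,0],[-0.442,-0.05,0],[-0.442,-0.05,0]],"spin":[0,0,0,0,0,0,0,0]}'; python3 look.py j1
python3 - <<'E'
from fit import *
f=load("j1");im=f["pixels"];cv2.imwrite("pics/j1w.png",cv2.resize(im[150:230,215:295],None,fx=7,fy=7,interpolation=cv2.INTER_CUBIC))
E
```

```text
t: 34.65
eef_pos: [0.3615, -0.2646, 0.1566]
ee_rot: [2.749, 1.57, -0.631]
force: [-0.2, -0.8, -0.1]
width: 0.0872
weight_large_center [(array([256., 192.]), 0.97, array([ 0.3607, -0.2641]))]
weight_block [(array([ 71., 213.]), 0.94, array([ 0.5685, -0.2805]))]
t 35.1 pos [ 0.3606 -0.2645  0.1564] jaw axis deg 166.3 q [-0.19  0.06 -0.6   0.   -0.91 -0.05] w 0.08763581978872832 F [-0.3  0.3 -0.1]
```

View pics/j1w.png

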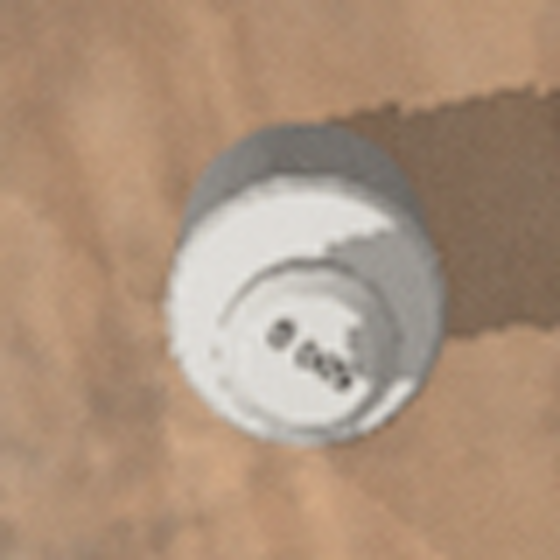

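```bash
python3 - <<'E'
from fit import *
f=load("j1");print(ray(f,(258.4,194.6),.047),ray(f,(259.5,199.5),.062))
E
python3 -m handwheel '{"gripper":[1,1,1,1,1,1,-1,-1,-1,-1,-1,-1,-1],"travel":[[-0.001,0,-0.08],[-0.001,0,-0.15],[-0.001,0,-0.2],[-0.001,0,-0.23],[-0.001,0,-0.24],[-0.001,0,-0.24],[-0.001,0,-0.24],[-0.001,0,-0.24],[-0.001,0,-0.24],[-0.001,0,-0.24],[-0.001,0,-0.24],[-0.001,0,-0.24],[-0.001,0,-0.24]],"spin":[0,0,0,0,0,0,0,0,0,0,0,0,0]}' 45; python3 look.py j2
```

```text
[ 0.35809414 -0.26533056  0.047     ] [ 0.35738464 -0.26510467  0.062     ]
t: 36.4
eef_pos: [0.3589, -0.2643, 0.0364]
ee_rot: [-0.002, 1.569, 2.9]
force: [-4.8, 1.3, 3.6]
width: 0.037
weight_large_center [(array([252., 250.]), 0.91, array([ 0.3612, -0.264 ]))]
t 36.85 pos [ 0.3588 -0.2643  0.0364] jaw axis deg 166.3 q [-0.19  0.25 -0.74 -0.   -0.59 -0.05] w 0.0358109567738238 F [-3.5  0.8  4.8]
```

View pics/j2.png

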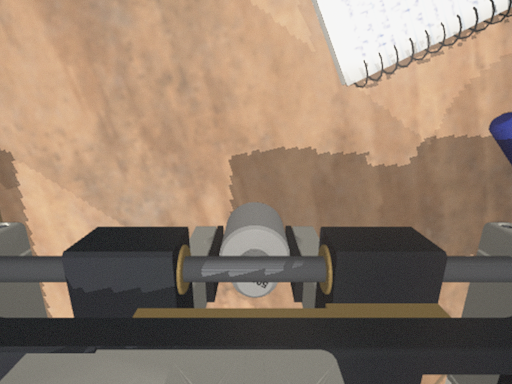

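```bash
python3 -m handwheel '{"gripper":[-1,-1,-1,-1,-1,-1,-1,-1,-1,-1,-1,-1],"travel":[[0,0,0.08],[0,0,0.15],[0.08,-0.03,0.16],[0.16,-0.06,0.16],[0.24,-0.09,0.16],[0.32,-0.11,0.16],[0.405,-0.116,0.16],[0.405,-0.116,0.16],[0.405,-0.116,0.12],[0.405,-0.116,0.08],[0.405,-0.116,0.08],[0.405,-0.116,0.08]],"spin":[0,0,0,0,0,0,0,0,0,0,0,0]}'; python3 look.py j3
python3 - <<'E'
from fit import *
f=load("j3");d=np.array([.5713,-.281]);th=np.radians(-13.66)
R=np.array([[np.cos(th),-np.sin(th)],[np.sin(th),np.cos(th)]])
o=f["pixels"].copy();t=np.linspace(0,6.283,60)
s=arm.get_state()["eef_pos"]
for c,r,z in ((d+R@[0,-.042],.022,.006),(d+R@[0,-.042],.028,.022),(s[:2],.019,s[2]-.0365),(s[:2],.019,s[2]+.0105)):
    cv2.polylines(o,[np.int32([proj(f,[c[0]+r*np.cos(a),c[1]+r*np.sin(a),z])for a in t])],True,(0,0,255),1)
cv2.imwrite("pics/j3f.png",cv2.resize(o[60:300,140:380],None,fx=2.5,fy=2.5))
E
```

```text
t: 38.05
eef_pos: [0.562, -0.3224, 0.0758]
ee_rot: [0.06, 1.569, 2.963]
force: [0.2, 0.5, -3.9]
width: 0.0357
weight_large_center [(array([252., 249.]), 0.83, array([ 0.569 , -0.3031]))]
t 38.5 pos [ 0.5626 -0.3225  0.0771] jaw axis deg 166.3 q [-0.22  0.46 -0.25 -0.   -0.86 -0.02] w 0.036098909979701284 F [ 0.1 -0.4 -5.2]
```

View pics/j3f.png

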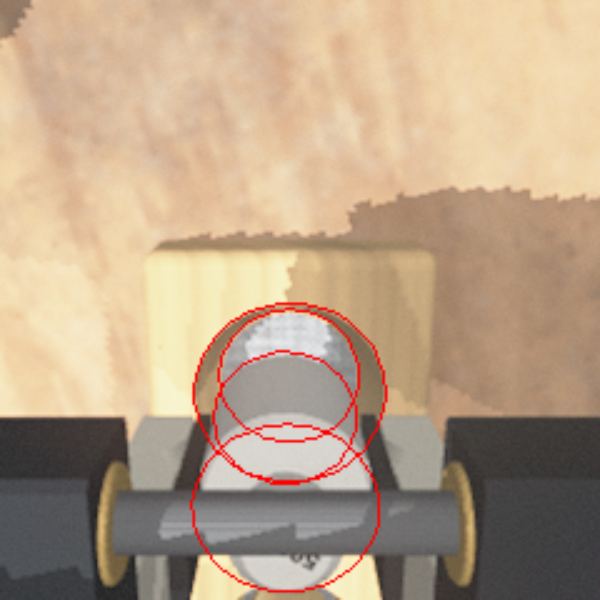

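```bash
python3 -m handwheel '{"gripper":[-1,-1,-1,-1,-1,0.4,0.4,0.4,0.4,0.4,0.4,0.4,0.4,0.4,0.4],"travel":[[-0.002,0,-0.03],[-0.002,0,-0.055],[-0.002,0,-0.066],[-0.002,0,-0.066],[-0.002,0,-0.066],[-0.002,0,-0.066],[-0.002,0,-0.066],[-0.002,0,-0.066],[-0.002,0,-0.066],[-0.002,0,-0.066],[-0.002,0,0],[-0.002,0,0.1],[-0.002,0,0.16],[-0.002,0.1,0.2],[-0.002,0.1,0.2]],"spin":[0,0,0,0,0,0,0,0,0,0,0,0,0,0,0]}'; python3 look.py j4
```

```text
t: 40.0
eef_pos: [0.5629, -0.2704, 0.1803]
ee_rot: [-3.036, 1.565, -0.132]
force: [-0.6, 0.2, -0.4]
width: 0.0612
weight_large_center [(array([240., 140.]), 0.57, array([ 0.5676, -0.3199]))]
weight_small_center [(array([244., 218.]), 0.74, array([ 0.5854, -0.2345]))]
weight_block [(array([248., 172.]), 0.82, array([ 0.5703, -0.2801]))]
dock [(array([242., 139.]), 0.34, array([ 0.567 , -0.3185]))]
t 40.45 pos [ 0.5611 -0.2731  0.1757] jaw axis deg 166.3 q [-0.14  0.33 -0.2   0.   -1.04 -0.1 ] w 0.06118837046487489 F [ 0.8 -0.5  0.1]
```

View pics/j4.png

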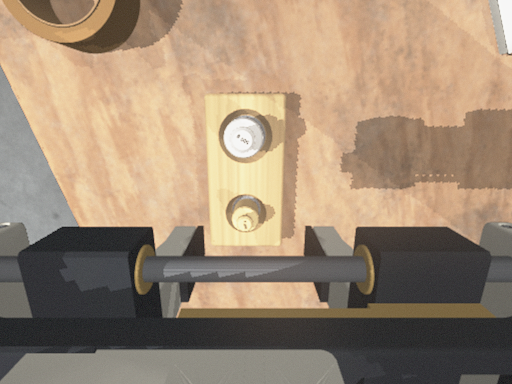

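Both weights stand in the block. Verifying positions and all seats with zoomed views.

Run:
```python
from fit import *
f=load("j4");d=np.array([.5713,-.281]);th=np.radians(-13.66)
R=np.array([[np.cos(th),-np.sin(th)],[np.sin(th),np.cos(th)]])
o=cv2.resize(f["pixels"][85:250,190:300],None,fx=3.6,fy=3.6,interpolation=cv2.INTER_CUBIC);t=np.linspace(0,6.283,60)
for c,r,z in ((d+R@[0,-.042],.019,.053),(d+R@[0,-.042],.011,.068),(d+R@[0,.043],.0145,.041),(d+R@[0,.043],.009,.052)):
    cv2.polylines(o,[np.int32([(proj(f,[c[0]+r*np.cos(a),c[1]+r*np.sin(a),z])+.5-[190,85])*3.6 for a in t])],True,(0,0,255),1)
g=viewer.grab_frame("side"); im=g["pixels"]
A=cv2.resize(im[120:200,220:320],(400,320),interpolation=cv2.INTER_CUBIC);B=cv2.resize(im[215:285,285:350],(298,320),interpolation=cv2.INTER_CUBIC)
cv2.imwrite("pics/k1.png",o);cv2.imwrite("pics/k2.png",np.hstack([A,B]))
```

```text
(no output)
```

View pics/k1.png

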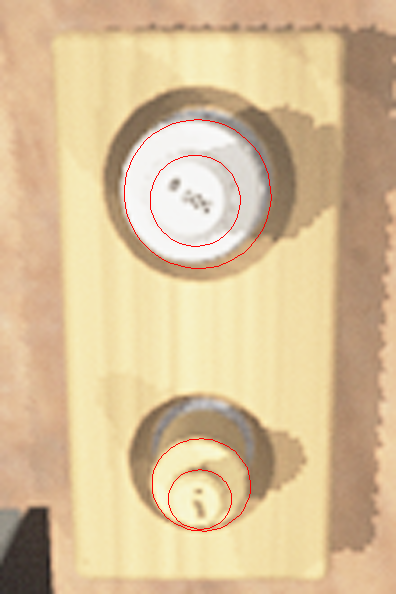

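View pics/k2.png

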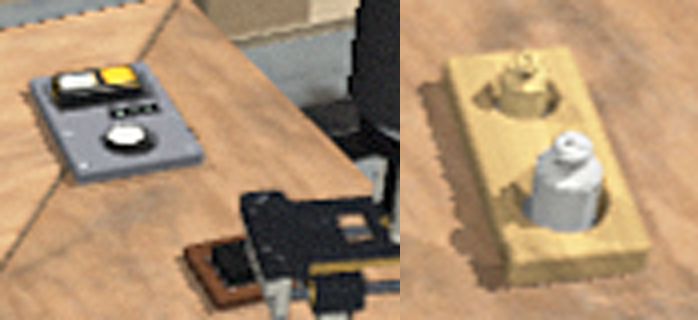

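Run:
```python
from fit import *
f=load("d4"); x0,y0=205,105
o=cv2.resize(f["pixels"][y0:y0+140,x0:x0+100],None,fx=4,fy=4,interpolation=cv2.INTER_CUBIC)
a=np.radians(-1.8);c,s=np.cos(a),np.sin(a)
for w,d,z,col in((.135,.082,.012,(255,0,0)),(.101,.048,.005,(0,255,0)),(.095,.042,.021,(0,0,255))):
    P=[(proj(f,[.632+c*u*w/2-s*v*d/2,.0163+s*u*w/2+c*v*d/2,z])+.5-[x0,y0])*4 for u,v in((-1,-1),(1,-1),(1,1),(-1,1))]
    cv2.polylines(o,[np.int32(P)],True,col,1)
cv2.imwrite("pics/k3.png",o)
```

```text
(no output)
```

View pics/k3.png

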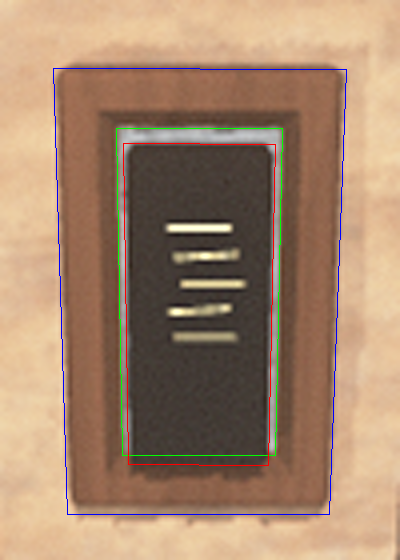

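The stone matches the fully-down model outline, as do the others. The gripper is clear of everything, so I'll hand in.

```bash
python3 -c "
from station import arm
print(arm.job_done()); print(arm.get_state()['t'])"
```

```text
the job is handed in; nothing more can be done
None
the job is handed in; nothing more can be done
```

All five things are in their seats, and I handed the job in at about 41 s of the 128 s allowed. I placed the battery and puck in the dock, the touchstone in its stand, and the small and large weights in their block.

**Weights and stone:** overlays of the fully-seated outlines on the wrist pictures matched to within about 1–2 mm.

**Battery and puck:** ray measurements put both about 2.5 mm from their seat centres. I judged their height from how they looked in the wrist and side pictures and did not measure it.

**Disagreements:**
- The network's positions were a few millimetres off my own fits (up to about 9 mm for the battery before pick-up), so I used my fits.
- Some things looked slightly smaller in the pictures than their stated sizes.

**Not checked:** the mug and label roll were never approached, and I did not measure them again at the end. I did not look at the dock from above again after placing the weights, but it looked unchanged in the last side picture.

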